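Put the mixed-up jar lids back on their own jars

ROBOT

A 6-joint arm with a two-finger parallel gripper is mounted at the origin on a cart in front of the work surface, level with it; the furniture and walls round the work are solid. World frame = base frame: x ahead of the robot, y to its left, z up, the work surface at z = 0. Lengths are in m, angles in rad, forces in N, time in s.
With the tool pointing down it reaches from about 0.35 to 0.975 m from the base axis. Payload 4.9 kg.
Tool frame: the origin (TCP) lies at the very end of the fingers, on their centre line; the grasp point (between the pads) lies 19 mm behind it (ctrl.grasp_offset is the distance from the TCP to the grasp point, in m); z points along the fingers, y is the line along which they close (so a half turn about z gives the same grasp; the last joint's range is limited). The gripper opens to 85 mm and grips with 20 to 120 N. Pads are 22 mm wide; open, the fingers measure 114 mm over their backs; the gripper's body (76 mm by 85 mm) begins 54 mm behind the grasp point. The pads swing forward as they close: fully open they stand 13 mm farther back than shut.
Start: joints at [-1.46, 0.053, 1.613, -0, 1.476, -0.119], TCP at [0.142, -0.609, 0.231] pointing down, gripper open.
Joint ranges: [-3.01, 3.01], [-1.01, 2.22], [0.06, 2.58], [-1.02, 4.17], [0.09, 2.62], [-3.14, 3.14]. Speed limits (rad/s): [2.57, 2.57, 3.14, 3.14, 3.14, 3.14].

INTERFACE

Orientations are given as a rotation vector (axis times angle).
In Python, from station import ctrl, optics gives the robot as it stands.
- The arm moves only by the shell command python3 -m handwheel 'ROWS' [OPENING] [FORCE]. ROWS is JSON, a list of rows, each an object of numbers: "tx", "ty", "tz": the shift along the tool's x, y, z in mm; "roll": the turn about the tool's z in rad. A call has 1 to 12 rows; each row shifts and turns the commanded pose from where the row before left it, along the tool's axes as they then stand; what a row does not reach is not made up. A row lasts 1/12 s, in which the tool goes at most 41.7 mm and 7.16 degrees, less where a joint would pass 70% of its speed; a pose out of reach is approached as far as the arm can. A call with a gripper value outside its range is refused whole. OPENING is the finger opening in mm, from 0 to 85.4, set as the call begins (- or left out, the last holds). The fingers move at their own pace and stop on an object; FORCE is the grip in N (left out, the last holds). Time passes only in rows, so rows that do not move let the fingers close. It gives the time, the measured TCP pose, the force, the opening and the grip force at its end, in the units of the state.
- ctrl.get_obs(): the state, without advancing time (a new reading comes with each control period).
- optics.get_image(name): name is "scene" or "top" or "wrist"; returns (picture, depth): 384x512x3 uint8, red, green, blue; 384x512 float32, m along the optical axis (not along the pixel's ray), 0 where there is no reading.
- optics.camera_params(name): a dict with "mtx" (3x3 intrinsics, pixels), "extrinsics" (4x4, takes a point from camera to world coordinates); the wrist camera has in their place "tool_from_camera" (4x4, takes a point from camera to tool coordinates, whose origin is the TCP and whose axes are the flange's). Camera axes: x right, y down, z forward; pixel columns grow to the right and rows downward; lengths in m; the calibration is good to about 2 mm. The wrist camera is an equidistant fisheye: a pixel r from the principal point sees the ray r / f radians off the axis. A picture is of the moment at which its call begins: read the wrist's pose just before it. camera_params takes no time and is no camera call.
- ctrl.finish_job(): hands the job in; it is judged then, once.
The state is a dict: "t": time; "q": joint angles; "dq": joint speeds; "effort": joint torques, N m; "tool_pos": TCP position; "tool_rot": TCP orientation; "contact_force": force on the tool from outside, world axes, zero at the start; "wrist_torque": the same for the moment, N m; "opening": finger opening in m; "grip_force": force on a finger pad.
Only numpy, scipy, OpenCV 4.12 (cv2) and the standard library are available. Lean on these libraries where they do the work, as an engineer would, in place of code of your own. Each camera call takes 0.05 s, during which the arm holds its last target. There are 200 camera calls.

TASK

After washing-up, the lids of the three white storage jars on the draining area were put back on the wrong jars and only lie on top. The round wooden board is free to lay a lid on meanwhile: swap the lids round so that every lid (square, long, round) is pushed home in the jar of its own shape. Set the lids down rather than dropping them, leave the jars standing where they are, and do not disturb the tin and the spice jar that stand close by.

Things in the scene. Friction and masses are not known exactly. Their poses are not given: they have to be found in the camera images.
- square_jar: square white jar, 88 x 88 mm outside, 105 mm high, loose, 0.8 kg, open at the top: mouth 76 x 76 mm, walls 6 mm. Origin: centre of its underside; z up, x and y along its sides. At the start the long lid lies on it.
- round_jar: round-bellied white jar, 108 mm across the belly, neck 72 mm across outside, 110 mm high, loose, 0.75 kg, round mouth 60 mm across. Origin: centre of its underside, z up. At the start the square lid lies on it.
- long_jar: long narrow white jar, 116 x 48 mm outside, 92 mm high, loose, 0.7 kg, mouth 104 x 36 mm. Origin: centre of its underside; z up, x along its length. At the start the round lid lies on it.
- square_lid: lid of the square jar, light wood, 0.16 kg: panel 86 x 86 mm, on it a bar handle 44 mm long, 14 thick; below it a grey seal tapering from 71 to 63 mm square. Origin: centre of the seal's underside; panel from 12 to 21 mm above it, handle top at 47 mm; x along the bar and two sides. Fully home the panel lies on the rim, this origin 93 mm above the jar's. Fits in any quarter turn.
- long_lid: lid of the long jar, light wood, 0.13 kg: panel 114 x 46 mm, on it a bar handle 44 mm long, 14 thick; below it a grey seal tapering from 100 x 32 to 92 x 24 mm. Origin: centre of the seal's underside; panel from 12 to 21 mm above it, handle top at 47 mm; x along the bar and the lid. Fully home the panel lies on the rim, this origin 80 mm above the jar's. Fits either way round.
- round_lid: lid of the round jar, light wood, 0.11 kg: panel 70 mm across, on it a bar handle 44 mm long, 14 thick; below it a grey seal tapering from 55 to 46 mm across. Origin: centre of the seal's underside; panel from 12 to 21 mm above it, handle top at 47 mm; x along the bar. Fully home the panel lies on the rim, this origin 98 mm above the jar's. Fits at any turn.
- board: bare round chopping board, 160 mm across, 12.5 mm thick, fixed on the worktop (which is 3 mm higher there than under the jars, z = 0): the free spot to lay a lid on. Origin: centre of its underside.
- tin: food tin, 57 mm across, 72 mm high, loose bystander. Origin: centre of its underside.
- spice_jar: spice jar with a dark cap, 41 mm across, 105 mm high, loose bystander. Origin: centre of its underside. (Not listed: to the right of the jars, over the sink and close to where the gripper may start, stands the kitchen tap, fixed, 309 mm high: rise above it before crossing. Taller things along the back and left stay 95 mm or more from the centres of jars and board.)
Not all that is in view belongs to the job. What is shaped like the round_lid but red is not meant.

How it is judged:
By the outcome, as a careful person would: the job done as asked, in the order asked, and still so for the second after the job is handed in, with the robot touching nothing.
It also fails if it takes over 120 s, if anything falls off the work surface, if the arm or the gripper's body presses on something with over 40 N, if the wrist force passes 120 N, or if a joint passes its speed limit or range.

## Working session

There is one attempt and no reset: what is moved stays moved. The work goes in short steps, Python scripts to look and compute and a shell command to move; the robot and the scene stay as the last step left them, time stands still between calls to the robot, and variables do not carry over. Pictures are saved under pics/ and viewed, at most 14 in all, crops included, and the job is handed in when it is done.

```bash
ls; mkdir -p pics; python3 - <<'E'
from station import ctrl, optics
import cv2,numpy as np
o=ctrl.get_obs();print({k:np.round(v,3) for k,v in o.items()},ctrl.grasp_offset)
for n in("scene","top"):
    im,d=optics.get_image(n);np.savez(f"pics/{n}0.npz",im=im,d=d)
    cv2.imwrite(f"pics/{n}0.png",im[:,:,::-1])
    p=optics.camera_params(n);print(n,np.round(p["mtx"],1).tolist(),np.round(p["extrinsics"],3).tolist(),(d>0).mean())
E
```

```text
pics
{'t': np.float64(0.0), 'q': array([-1.46 ,  0.053,  1.614,  0.   ,  1.476, -0.119]), 'dq': array([-0.   ,  0.001, -0.   ,  0.   , -0.001, -0.001]), 'effort': array([ 1.0000e-03, -3.9368e+01, -3.7017e+01, -0.0000e+00,  7.0000e-03,
       -0.0000e+00]), 'tool_pos': array([ 0.142, -0.608,  0.23 ]), 'tool_rot': array([-3.119, -0.36 , -0.   ]), 'contact_force': array([-0.12 , -0.343,  0.049]), 'wrist_torque': array([-0.004, -0.025, -0.016]), 'grip_force': np.float64(0.0), 'opening': np.float64(0.085)} 0.0187
scene [[478.0, 0.0, 252.7], [0.0, 478.0, 192.9], [0.0, 0.0, 1.0]] [[-0.838, -0.302, 0.455, -0.047], [-0.546, 0.436, -0.716, 0.856], [0.018, -0.848, -0.53, 0.751], [0.0, 0.0, 0.0, 1.0]] 0.80517578125
top [[350.8, 0.0, 257.0], [0.0, 350.8, 188.8], [0.0, 0.0, 1.0]] [[0.003, -0.998, 0.066, 0.438], [-1.0, -0.005, -0.025, -0.019], [0.025, -0.066, -0.997, 0.942], [0.0, 0.0, 0.0, 1.0]] 0.9957377115885416
```

View pics/scene0.png

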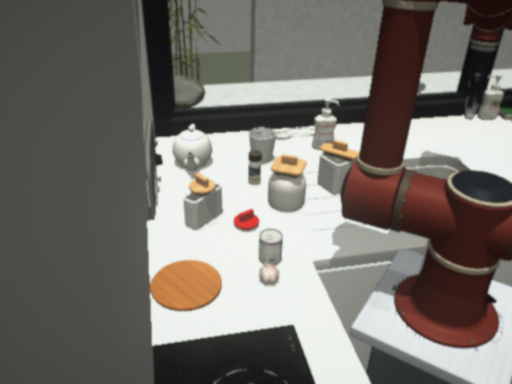

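View pics/top0.png

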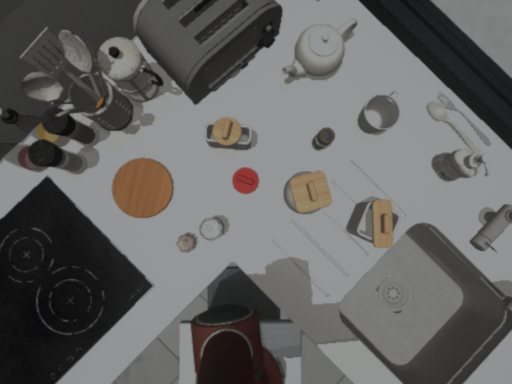

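The top view shows the board at (142,187), the long jar with the round lid (228,132), the round jar with the square lid (310,192), the square jar with the long lid (378,222), the tin (211,228), the spice jar (323,138) and the red decoy (245,180). Next I'll measure these positions.

```bash
cat >h.py <<'E'
import cv2,numpy as np
from station import ctrl,optics
from scipy.spatial.transform import Rotation as R
def cloud(n,d,ext=None):
    p=optics.camera_params(n);K=p["mtx"];E=p["extrinsics"]
    v,u=np.mgrid[:384,:512]
    P=np.stack([(u-K[0,2])/K[0,0]*d,(v-K[1,2])/K[1,1]*d,d],-1)
    return P@E[:3,:3].T+E[:3,3]
def rect(xy):
    (c,s,a)=cv2.minAreaRect((xy*1000).astype(np.float32)); return np.round(c,1),np.round(s,1),round(a,1)
E
cat > m.py <<'E'
from h import *
for n,seeds in (("top",dict(board=(142,187),rl=(228,132),sl=(310,192),ll=(382,222))),("scene",dict(board=(186,285),rl=(203,185),sl=(289,166),ll=(340,150)))):
    z=np.load(f"pics/{n}0.npz");im,d=z["im"],z["d"];W=cloud(n,d)
    hsv=cv2.cvtColor(im,cv2.COLOR_RGB2HSV)
    m=((hsv[...,0]>5)&(hsv[...,0]<25)&(hsv[...,1]>90)&(hsv[...,2]>80)).astype(np.uint8)
    k,l,st,c=cv2.connectedComponentsWithStats(m)
    for nm,(u,v) in seeds.items():
        i=np.bincount(l[v-6:v+7,u-6:u+7].ravel(),minlength=k)[1:].argmax()+1
        p=W[l==i];p=p[d[l==i]>0];zz=p[:,2]
        zp=np.median(zz);hi=p[zz>np.percentile(zz,99)-.012]; 
        pan=p[abs(zz-zp)<.012]
        print(n,nm,len(p),"z pct",np.round(np.percentile(zz,[5,50,95,99])*1000),"panel",rect(pan[:,:2]),"handle",len(hi),rect(hi[:,:2]))
z=np.load("pics/top0.npz");W=cloud("top",z["d"])
for nm,(u,v) in dict(tin=(211,228),spice=(323,138),red=(245,180),table=(270,150)).items(): print(nm,np.round(W[v-1:v+2,u-1:u+2].mean((0,1)),3))
# upscaled crop
cv2.imwrite("pics/crop_top.png",cv2.resize(z["im"][100:260,190:410,::-1],None,fx=3.6,fy=3.6,interpolation=cv2.INTER_CUBIC))
E
python3 m.py
```

```text
top board 2762 z pct [12. 15. 18. 19.] panel (array([502.1, 259.9]), array([155.1, 152.8]), 45.3) handle 2762 (array([502.1, 259.9]), array([155.1, 152.8]), 45.3)
top rl 448 z pct [110. 113. 139. 141.] panel (array([630.3,  32.1]), array([61.4, 62.1]), 0.8) handle 103 (array([633. ,  34.3]), array([13.5, 43.4]), 77.0)
top sl 609 z pct [129. 131. 157. 158.] panel (array([ 492.2, -161.1]), array([67.9, 81.5]), 14.3) handle 114 (array([ 487.2, -162.3]), array([43.2, 14. ]), 14.5)
top ll 547 z pct [124. 126. 152. 154.] panel (array([ 412.8, -336.3]), array([105.5,  36.8]), 2.1) handle 103 (array([ 413.1, -332.1]), array([43.1, 13.8]), 1.1)
scene board 2747 z pct [13. 16. 18. 19.] panel (array([502.5, 263.2]), array([155.5, 152.9]), 41.8) handle 2747 (array([502.5, 263.2]), array([155.5, 152.9]), 41.8)
scene rl 340 z pct [107. 114. 138. 140.] panel (array([625.8,  40.8]), array([61.9, 54.8]), 39.9) handle 65 (array([631.3,  38.4]), array([40.6, 15.7]), 1.5)
scene sl 501 z pct [125. 132. 153. 157.] panel (array([ 484.5, -158.7]), array([80.3, 82.1]), 16.2) handle 70 (array([ 486.3, -158.2]), array([41.3, 10. ]), 22.0)
scene ll 405 z pct [117. 127. 150. 314.] panel (array([ 412.4, -330. ]), array([ 46.8, 111.9]), 87.0) handle 6 (array([230.8,  34.1]), array([ 2.5, 27.6]), 25.9)
tin [0.399 0.072 0.071]
spice [ 0.618 -0.2    0.105]
red [ 0.52  -0.011  0.047]
table [ 0.606 -0.078  0.003]
```

View pics/crop_top.png

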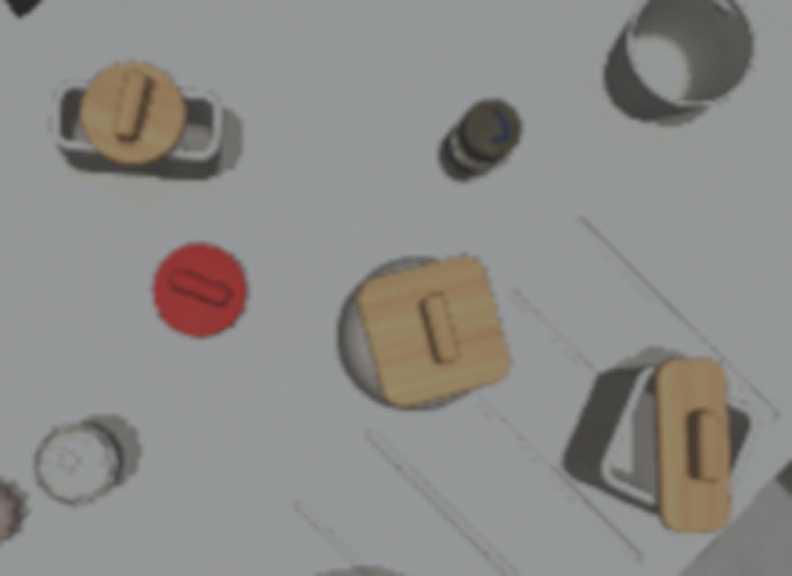

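The crop gives the lid handles clearly: round lid at crop (135,105), square lid (440,328), long lid (705,445). The jar rims are partly visible. I'll rise above tap height, then cross.

```bash
cat >>h.py <<'E'
def pose():
    o=ctrl.get_obs();M=R.from_rotvec(o["tool_rot"]).as_matrix();return o,np.array(o["tool_pos"]),M
def go(x,y,z,deg):
    "shift in present tool axes (mm), then roll (rad)"
    o,p,M=pose();t=M.T@(np.array([x,y,z])-p)*1000
    psi=np.degrees(np.arctan2(M[1,0],M[0,0]));r=-np.radians((deg-psi+180)%360-180)
    tilt=np.degrees(np.arccos(-M[2,2]))
    print("t%.1f pos %s psi %.2f tilt %.2f q6 %.2f | shift %s roll %.3f then-axes %s"%(o["t"],np.round(p*1000,1),psi,tilt,o["q"][5],np.round(t,1),r,np.round(R.from_euler("z",-r).apply(t),1)))
E
python3 -m handwheel '[{"tz":-15},{"tz":-25},{"tz":-30},{"tz":-30},{"tz":-30},{"tz":-20},{},{}]' 85
python3 -m handwheel '[{"tx":11,"ty":-9},{"tx":22,"ty":-18},{"tx":22,"ty":-18},{"tx":22,"ty":-18},{"tx":22,"ty":-18},{"tx":22,"ty":-18},{"tx":22,"ty":-18},{"tx":22,"ty":-18},{"tx":22,"ty":-18},{"tx":22,"ty":-18},{"tx":22,"ty":-18},{"tx":22,"ty":-18}]'
python3 -m handwheel '[{"tx":22,"ty":-18},{"tx":22,"ty":-18},{"tx":22,"ty":-18},{"tx":22,"ty":-18},{"tx":22,"ty":-18},{"tx":22,"ty":-18},{"tx":22,"ty":-18},{"tx":22,"ty":-18},{"tx":11,"ty":-9},{},{}]'
python3 - <<'E'
from h import *
go(.487,-.160,.38,14.5)
im,d=optics.get_image("wrist");cv2.imwrite("pics/w1.png",im[:,:,::-1])
o,p,M=pose();np.savez("pics/w1.npz",im=im,d=d,p=p,M=M)
c=optics.camera_params("wrist");print(c)
im,d=optics.get_image("top");
E
```

```text
t0.1 pos [ 142.3 -608.   230.2] psi 13.17 tilt 0.10 q6 -0.12 | shift [ 437.7 -358.  -149. ] roll -0.023 then-axes [ 445.9 -347.7 -149. ]
{'mtx': array([[297.31863964,   0.        , 258.10241762],
       [  0.        , 297.31863964, 187.89098788],
       [  0.        ,   0.        ,   1.        ]]), 'tool_from_camera': array([[ 9.01260218e-04, -9.61784656e-01, -2.73805520e-01,
         7.01756022e-02],
       [ 9.99999577e-01,  8.17042565e-04,  4.21616169e-04,
        -1.53070814e-04],
       [-1.81793198e-04, -2.73805784e-01,  9.61784986e-01,
        -1.43107608e-01],
       [ 0.00000000e+00,  0.00000000e+00,  0.00000000e+00,
         1.00000000e+00]])}$[0]: bad value
$[0]: bad value
$[0]: bad value
```

View pics/w1.png

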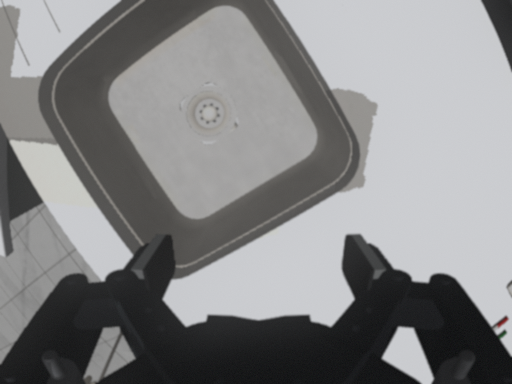

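The wrist view shows only the sink, because the arm hasn't moved: the rows were refused as "bad value". Perhaps every key is required.

```bash
python3 -m handwheel '[{"tx":0,"ty":0,"tz":-15,"roll":0}]' 85; python3 -m handwheel --help
```

```text
t: 0.28
tool_pos: [0.1421, -0.6065, 0.2424]
tool_rot: [-3.113, -0.359, -0.0]
contact_force: [0.2, 0.4, -0.9]
opening: 0.0851
grip_force: 0.0invalid input: not JSON, or not a number
```

```bash
python3 -m handwheel '[{"tx":0,"ty":0,"tz":-25,"roll":0},{"tx":0,"ty":0,"tz":-30,"roll":0},{"tx":0,"ty":0,"tz":-30,"roll":0},{"tx":0,"ty":0,"tz":-30,"roll":0},{"tx":0,"ty":0,"tz":-20,"roll":0},{"tx":0,"ty":0,"tz":0,"roll":0}]' 85
python3 -m handwheel '[{"tx":11,"ty":-9,"tz":0,"roll":0},{"tx":22,"ty":-18,"tz":0,"roll":0},{"tx":22,"ty":-18,"tz":0,"roll":0},{"tx":22,"ty":-18,"tz":0,"roll":0},{"tx":22,"ty":-18,"tz":0,"roll":0},{"tx":22,"ty":-18,"tz":0,"roll":0},{"tx":22,"ty":-18,"tz":0,"roll":0},{"tx":22,"ty":-18,"tz":0,"roll":0},{"tx":22,"ty":-18,"tz":0,"roll":0},{"tx":22,"ty":-18,"tz":0,"roll":0},{"tx":22,"ty":-18,"tz":0,"roll":0},{"tx":22,"ty":-18,"tz":0,"roll":0}]'
python3 -m handwheel '[{"tx":22,"ty":-18,"tz":0,"roll":0},{"tx":22,"ty":-18,"tz":0,"roll":0},{"tx":22,"ty":-18,"tz":0,"roll":0},{"tx":22,"ty":-18,"tz":0,"roll":0},{"tx":22,"ty":-18,"tz":0,"roll":0},{"tx":22,"ty":-18,"tz":0,"roll":0},{"tx":22,"ty":-18,"tz":0,"roll":0},{"tx":22,"ty":-18,"tz":0,"roll":0},{"tx":11,"ty":-9,"tz":0,"roll":0},{"tx":0,"ty":0,"tz":0,"roll":0},{"tx":0,"ty":0,"tz":0,"roll":0},{"tx":0,"ty":0,"tz":0,"roll":0}]'
cat >wr.py <<'E'
import sys
from h import *
n=sys.argv[1];o,p,M=pose();im,d=optics.get_image("wrist");cv2.imwrite(f"pics/{n}.png",im[:,:,::-1])
np.savez(f"pics/{n}.npz",im=im,d=d,p=p,M=M)
E
python3 wr.py w2; python3 -c "
from h import *
go(.487,-.160,.38,14.5)"
```

```text
t: 0.78
tool_pos: [0.1426, -0.6101, 0.3897]
tool_rot: [3.109, 0.359, -0.0]
contact_force: [-0.3, 0.5, 1.0]
opening: 0.0849
grip_force: 0.0
t: 1.78
tool_pos: [0.3419, -0.3468, 0.3793]
tool_rot: [-3.118, -0.36, 0.002]
contact_force: [0.7, 0.2, 0.2]
opening: 0.085
grip_force: 0.0
t: 2.78
tool_pos: [0.4881, -0.1577, 0.3802]
tool_rot: [-3.12, -0.36, 0.003]
contact_force: [-0.0, -0.4, 0.8]
opening: 0.0851
grip_force: 0.0
t2.8 pos [ 488.1 -158.1  380.5] psi 13.12 tilt 0.08 q6 0.88 | shift [-1.5  1.6  0.5] roll -0.024 then-axes [-1.5  1.6  0.5]
```

View pics/w2.png

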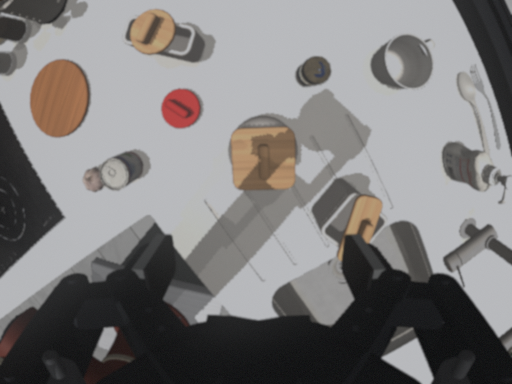

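The wrist view shows the square lid at (264,155), with the long lid (362,225), round lid (152,30), board (60,97) and tin (122,170) also in sight. I'll cross-check the lid poses from this view.

```bash
cat >>h.py <<'E'
def wcloud(z):
    c=optics.camera_params("wrist");K=c["mtx"];T=c["tool_from_camera"];v,u=np.mgrid[:384,:512]
    a=(u-K[0,2])/K[0,0];b=(v-K[1,2])/K[1,1];th=np.maximum(np.hypot(a,b),1e-9);k=np.tan(th)/th;d=z["d"]
    P=np.stack([a*k*d,b*k*d,d],-1)@T[:3,:3].T+T[:3,3]
    return P@z["M"].T+z["p"]
def wood(im):
    h=cv2.cvtColor(im,cv2.COLOR_RGB2HSV);return ((h[...,0]>5)&(h[...,0]<25)&(h[...,1]>80)&(h[...,2]>60)).astype(np.uint8)
def lid(z,W,u,v):
    k,l,st,c=cv2.connectedComponentsWithStats(wood(z["im"]))
    i=np.bincount(l[v-6:v+7,u-6:u+7].ravel(),minlength=k)[1:].argmax()+1
    s=(l==i)&(z["d"]>0);p=W[s];zz=p[:,2];zp=np.median(zz);pan=p[abs(zz-zp)<.006];hi=p[zz>zp+.019]
    print("z pct",np.round(np.percentile(zz,[5,50,95,99])*1000),"panel",rect(pan[:,:2]),"handle",len(hi),rect(hi[:,:2]) if len(hi)>3 else "")
E
python3 - <<'E'
from h import *
z=np.load("pics/w2.npz");W=wcloud(z)
for nm,u,v in (("sl",264,150),("ll",362,225),("rl",152,30),("board",60,97)): print(nm,end=" ");lid(z,W,u,v)
for nm,u,v in (("tin",118,172),("spice",318,68),("table",230,50)):print(nm,np.round(W[v-1:v+2,u-1:u+2].mean((0,1)),3))
for n,W in (("w",W),("top",cloud("top",np.load("pics/top0.npz")["d"]))):
    def near(c,r,a,b): return W[(np.hypot(W[...,0]-c[0],W[...,1]-c[1])<r)&(W[...,2]>a)&(W[...,2]<b)]
    for nm,c,r,a,b in (("sqrim",(.425,-.32),.075,.098,.109),("longrim",(.63,.03),.08,.085,.096)):
        q=near(c,r,a,b);print(n,nm,len(q),rect(q[:,:2]),np.median(q[:,2]))
    q=near((.5,-.14),.09,.03,.1);print(n,"belly",len(q),cv2.minEnclosingCircle((q[:,:2]*1000).astype(np.float32)))
E
```

```text
sl z pct [130. 131. 157. 158.] panel (array([ 488.2, -164.1]), array([84.5, 84. ]), 14.9) handle 362 (array([ 488.5, -164.4]), array([42.2, 13.8]), 13.7)
ll z pct [125. 127. 152. 153.] panel (array([ 435.3, -333.3]), array([70.7, 46.1]), 0.6) handle 164 (array([ 467.4, -273.4]), array([172.9,  22.4]), 55.1)
rl z pct [112. 114. 140. 141.] panel (array([632.8,  31.4]), array([66.5, 65.9]), 41.2) handle 259 (array([633.5,  32.4]), array([12.9, 43.5]), 77.5)
board z pct [14. 16. 17. 18.] panel (array([504. , 256.7]), array([154.1, 152.2]), 7.7) handle 0 
tin [0.404 0.065 0.072]
spice [ 0.629 -0.21   0.106]
table [ 0.641 -0.072  0.003]
w sqrim 508 (array([ 413.4, -332.3]), array([88. , 88.7]), 65.5) 0.104525750598736
w longrim 458 (array([632.3,  30.9]), array([116.6,  47.8]), 86.5) 0.0918961088648182
w belly 477 ((490.9246520996094, -164.4733428955078), 53.50264358520508)
top sqrim 238 (array([ 412.4, -330.3]), array([90. , 86.8]), 67.4) 0.10390729105063484
top longrim 180 (array([632.2,  33.4]), array([115.4,  48. ]), 85.2) 0.09103455406573718
top belly 312 ((488.6778564453125, -161.50726318359375), 53.51559829711914)
```

Fits match the given sizes: square rim 88x88 at 65.5°, long rim 116x48 at 86.5°, belly 53.5 radius, heights right. Wrist and top views differ by about 2–3 mm; a grasp will show which is right.

```bash
python3 -c "
from h import *
go(.4885,-.1638,.134,14.2)"
```

```text
t2.8 pos [ 488.1 -158.1  380.5] psi 13.12 tilt 0.08 q6 0.88 | shift [ -0.6   5.8 246.5] roll -0.019 then-axes [ -0.7   5.8 246.5]
```

```bash
python3 -m handwheel '[{"tx":0,"ty":5.5,"tz":15,"roll":-0.019},{"tx":0,"ty":0,"tz":30,"roll":0},{"tx":0,"ty":0,"tz":35,"roll":0},{"tx":0,"ty":0,"tz":35,"roll":0},{"tx":0,"ty":0,"tz":35,"roll":0},{"tx":0,"ty":0,"tz":30,"roll":0},{"tx":0,"ty":0,"tz":20,"roll":0},{"tx":0,"ty":0,"tz":10,"roll":0},{"tx":0,"ty":0,"tz":0,"roll":0},{"tx":0,"ty":0,"tz":0,"roll":0}]' 45
python3 wr.py w3; python3 - <<'E'
from h import *
z=np.load("pics/w3.npz");W=wcloud(z);u,v=264,150
k,l,st,c=cv2.connectedComponentsWithStats(wood(z["im"]));print([(i,st[i].tolist(),c[i].round().tolist()) for i in range(1,k) if st[i,4]>100])
s=(wood(z["im"])>0)&(abs(W[...,2]-.157)<.004)&(np.hypot(W[...,0]-.488,W[...,1]+.163)<.05);print(s.sum(),rect(W[s][:,:2]))
go(.4885,-.1638,.134,14.2)
E
```

```text
t: 3.67
tool_pos: [0.49, -0.1638, 0.1719]
tool_rot: [3.117, 0.388, 0.0]
contact_force: [-0.3, 0.3, 0.1]
opening: 0.0452
grip_force: 0.0
[(1, [37, 0, 53, 19, 702], [61.0, 7.0]), (2, [0, 56, 10, 79, 553], [3.0, 94.0]), (3, [194, 153, 129, 118, 12892], [258.0, 207.0]), (4, [414, 270, 40, 32, 798], [436.0, 283.0]), (6, [374, 342, 26, 22, 301], [385.0, 354.0])]
1526 (array([ 488.2, -164.5]), array([43.8, 13.7]), 13.5)
t3.7 pos [ 490.8 -164.   173.1] psi 14.21 tilt 0.15 q6 0.86 | shift [-2.2 -0.8 39.1] roll 0.000 then-axes [-2.2 -0.8 39.1]
```

View pics/w3.png

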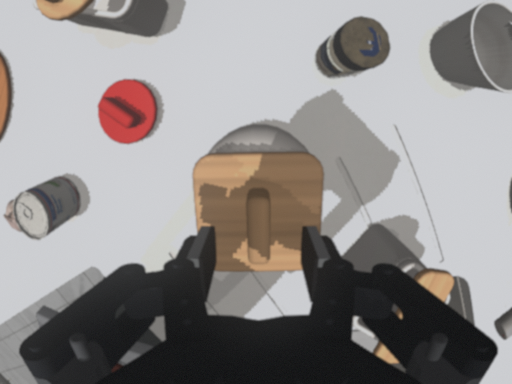

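The handle (258,225) lies midway between the fingers (210/310). I'll descend and grip.

```bash
python3 -m handwheel '[{"tx":-2,"ty":0,"tz":10,"roll":0.007},{"tx":0,"ty":0,"tz":12,"roll":0},{"tx":0,"ty":0,"tz":10,"roll":0},{"tx":0,"ty":0,"tz":6,"roll":0},{"tx":0,"ty":0,"tz":0,"roll":0},{"tx":0,"ty":0,"tz":0,"roll":0}]' 45
python3 -m handwheel '[{"tx":0,"ty":0,"tz":0,"roll":0},{"tx":0,"ty":0,"tz":0,"roll":0},{"tx":0,"ty":0,"tz":0,"roll":0},{"tx":0,"ty":0,"tz":0,"roll":0},{"tx":0,"ty":0,"tz":0,"roll":0},{"tx":0,"ty":0,"tz":0,"roll":0}]' 5 40
```

```text
t: 4.22
tool_pos: [0.4877, -0.1634, 0.1324]
tool_rot: [-3.118, -0.379, 0.002]
contact_force: [0.3, -0.1, 1.7]
opening: 0.0452
grip_force: 0.0
t: 4.72
tool_pos: [0.4886, -0.1639, 0.134]
tool_rot: [3.118, 0.379, 0.002]
contact_force: [-0.4, 0.2, 2.2]
opening: 0.013
grip_force: 40.9
```

```bash
python3 -m handwheel '[{"tx":0,"ty":0,"tz":-5,"roll":0},{"tx":0,"ty":0,"tz":-15,"roll":0},{"tx":0,"ty":0,"tz":-25,"roll":0},{"tx":0,"ty":0,"tz":-30,"roll":0},{"tx":0,"ty":0,"tz":-30,"roll":0},{"tx":0,"ty":0,"tz":-15,"roll":0},{"tx":0,"ty":0,"tz":0,"roll":0},{"tx":0,"ty":0,"tz":0,"roll":0}]'
python3 wr.py w4; python3 - <<'E'
from h import *
z=np.load("pics/w4.npz");W=wcloud(z)
s=wood(z["im"])>0;T=(W-z["p"])@z["M"]
for a,b in((-.031,-.018),(-.004,.008)):
    q=T[s&(T[...,2]>a)&(T[...,2]<b)&(np.hypot(T[...,0],T[...,1])<.07)];print("tool-frame",len(q),np.median(q[:,2]) if len(q) else 0,rect(q[:,:2]))
def near(c,r,a,b): return W[(np.hypot(W[...,0]-c[0],W[...,1]-c[1])<r)&(W[...,2]>a)&(W[...,2]<b)]
for nm,c,r,a,b in (("neck",(.49,-.163),.05,.105,.115),("belly",(.49,-.163),.08,.03,.09)):
    q=near(c,r,a,b);print(nm,len(q),cv2.minEnclosingCircle((q[:,:2]*1000).astype(np.float32)) if len(q) else "")
go(.503,.258,.25,14)
E
```

```text
t: 5.38
tool_pos: [0.4881, -0.1637, 0.2535]
tool_rot: [3.118, 0.379, 0.001]
contact_force: [0.8, -0.3, -2.7]
opening: 0.0132
grip_force: 40.4
tool-frame 2299 -0.02271152378451141 (array([0.5, 1.4]), array([37.9, 39. ]), 49.8)
tool-frame 11943 0.002859631589692029 (array([-0.3,  0.2]), array([84.6, 84.5]), 89.9)
neck 459 ((505.2587890625, -159.91543579101562), 31.030773162841797)
belly 866 ((500.1038513183594, -161.26580810546875), 52.24460983276367)
t5.4 pos [ 487.4 -163.3  251.7] psi 13.86 tilt 0.13 q6 0.86 | shift [ 116.  -405.3    2.1] roll -0.003 then-axes [ 117.  -405.     2.1]
```

View pics/w4.png

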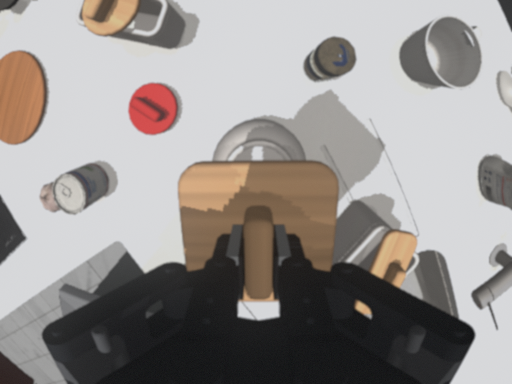

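The lid is held centred (panel within 0.3 mm of the tool axis), so the wrist calibration is good. On to the board.

```bash
python3 -m handwheel '[{"tx":4,"ty":-12,"tz":0,"roll":0},{"tx":7,"ty":-25,"tz":0,"roll":0},{"tx":10,"ty":-34,"tz":0,"roll":0},{"tx":10,"ty":-36,"tz":0,"roll":0},{"tx":10,"ty":-36,"tz":0,"roll":0},{"tx":10,"ty":-36,"tz":0,"roll":0},{"tx":10,"ty":-36,"tz":0,"roll":0},{"tx":10,"ty":-36,"tz":0,"roll":0},{"tx":10,"ty":-36,"tz":0,"roll":0},{"tx":10,"ty":-36,"tz":0,"roll":0},{"tx":10,"ty":-34,"tz":0,"roll":0},{"tx":8,"ty":-25,"tz":0,"roll":0}]'
python3 -m handwheel '[{"tx":5,"ty":-16,"tz":10,"roll":0},{"tx":3,"ty":-7,"tz":20,"roll":0},{"tx":0,"ty":0,"tz":35,"roll":0},{"tx":0,"ty":0,"tz":35,"roll":0},{"tx":0,"ty":0,"tz":35,"roll":0},{"tx":0,"ty":0,"tz":25,"roll":0},{"tx":0,"ty":0,"tz":15,"roll":0},{"tx":0,"ty":0,"tz":0,"roll":0},{"tx":0,"ty":0,"tz":0,"roll":0}]'
python3 wr.py w5; python3 - <<'E'
from h import *
z=np.load("pics/w5.npz");W=wcloud(z);q=W[(wood(z["im"])>0)&(abs(W[...,2]-.0155)<.006)];print(len(q),cv2.minEnclosingCircle((q[:,:2]*1000).astype(np.float32)),np.median(q[:,2]))
go(.503,.258,.0405,14)
E
```

```text
t: 6.43
tool_pos: [0.5003, 0.2365, 0.2506]
tool_rot: [-3.118, -0.382, 0.007]
contact_force: [0.3, 0.7, -2.3]
opening: 0.0131
grip_force: 40.3
t: 7.18
tool_pos: [0.5024, 0.2574, 0.0757]
tool_rot: [3.118, 0.379, -0.009]
contact_force: [-0.4, 0.6, -0.4]
opening: 0.0135
grip_force: 40.3
14247 ((504.2342529296875, 259.88592529296875), 78.4889907836914) 0.01565893556163013
t7.2 pos [504.  257.8  77.8] psi 13.87 tilt 0.08 q6 1.67 | shift [-0.9 -0.4 37.3] roll -0.002 then-axes [-0.9 -0.4 37.3]
```

Centred on the board. I'll lower slowly until contact.

```bash
python3 -m handwheel '[{"tx":0,"ty":0,"tz":12,"roll":0},{"tx":0,"ty":0,"tz":12,"roll":0},{"tx":0,"ty":0,"tz":8,"roll":0},{"tx":0,"ty":0,"tz":3,"roll":0},{"tx":0,"ty":0,"tz":1.5,"roll":0},{"tx":0,"ty":0,"tz":0,"roll":0},{"tx":0,"ty":0,"tz":0,"roll":0}]'
python3 -c "
from h import *
go(.503,.258,.0395,14)"
```

```text
t: 7.82
tool_pos: [0.505, 0.2577, 0.0421]
tool_rot: [-3.119, -0.379, -0.001]
contact_force: [0.4, -0.1, -0.6]
opening: 0.0133
grip_force: 40.4
t7.8 pos [505.  257.7  42.1] psi 13.85 tilt 0.03 q6 1.67 | shift [-1.9 -0.8  2.6] roll -0.003 then-axes [-1.9 -0.8  2.6]
```

```bash
python3 -m handwheel '[{"tx":0,"ty":0,"tz":1,"roll":0},{"tx":0,"ty":0,"tz":1,"roll":0},{"tx":0,"ty":0,"tz":0,"roll":0},{"tx":0,"ty":0,"tz":0,"roll":0}]'
```

```text
t: 8.15
tool_pos: [0.5048, 0.2576, 0.04]
tool_rot: [-3.119, -0.379, -0.0]
contact_force: [-0.8, -0.1, -1.9]
opening: 0.013
grip_force: 40.4
```

```bash
python3 -m handwheel '[{"tx":0,"ty":0,"tz":0.7,"roll":0},{"tx":0,"ty":0,"tz":0,"roll":0},{"tx":0,"ty":0,"tz":0,"roll":0}]'
```

```text
t: 8.4
tool_pos: [0.5049, 0.2577, 0.0395]
tool_rot: [-3.119, -0.379, -0.001]
contact_force: [-0.7, -0.5, 0.7]
opening: 0.0134
grip_force: 40.6
```

```bash
python3 -m handwheel '[{"tx":0,"ty":0,"tz":0.7,"roll":0},{"tx":0,"ty":0,"tz":0,"roll":0},{"tx":0,"ty":0,"tz":0,"roll":0}]'
```

```text
t: 8.65
tool_pos: [0.505, 0.2577, 0.0395]
tool_rot: [3.119, 0.379, 0.0]
contact_force: [-3.4, -1.3, 5.4]
opening: 0.0132
grip_force: 41.3
```

Contact at the expected height. I'll release, rise and head to the round lid with the turn to -13°.

```bash
python3 -m handwheel '[{"tx":0,"ty":0,"tz":0,"roll":0},{"tx":0,"ty":0,"tz":0,"roll":0},{"tx":0,"ty":0,"tz":0,"roll":0},{"tx":0,"ty":0,"tz":0,"roll":0},{"tx":0,"ty":0,"tz":-15,"roll":0},{"tx":0,"ty":0,"tz":-30,"roll":0},{"tx":0,"ty":0,"tz":-38,"roll":0},{"tx":0,"ty":0,"tz":-38,"roll":0},{"tx":0,"ty":0,"tz":-38,"roll":0},{"tx":0,"ty":0,"tz":-38,"roll":0},{"tx":0,"ty":0,"tz":-20,"roll":0},{"tx":0,"ty":0,"tz":0,"roll":0}]' 45
python3 -m handwheel '[{"tx":0,"ty":0,"tz":0,"roll":0.075},{"tx":0,"ty":0,"tz":0,"roll":0.1},{"tx":0,"ty":0,"tz":0,"roll":0.12},{"tx":0,"ty":0,"tz":0,"roll":0.1},{"tx":0,"ty":0,"tz":0,"roll":0.075},{"tx":0,"ty":0,"tz":0,"roll":0}]'
python3 -c "
from h import *
go(.633,.032,.25,-13)"
```

```text
t: 9.65
tool_pos: [0.5076, 0.2586, 0.263]
tool_rot: [-3.116, -0.379, -0.019]
contact_force: [0.6, 0.8, 0.6]
opening: 0.045
grip_force: 0.0
t: 10.15
tool_pos: [0.5043, 0.2574, 0.254]
tool_rot: [3.12, -0.359, -0.003]
contact_force: [0.3, -0.6, 0.7]
opening: 0.0451
grip_force: 0.0
t10.2 pos [504.3 257.4 254. ] psi -13.14 tilt 0.11 q6 2.14 | shift [176.6 190.2   3.9] roll -0.003 then-axes [176.1 190.7   3.9]
```

```bash
python3 -m handwheel '[{"tx":8,"ty":8,"tz":0,"roll":0},{"tx":16,"ty":18,"tz":0,"roll":0},{"tx":24,"ty":26,"tz":0,"roll":0},{"tx":26,"ty":28,"tz":0,"roll":0},{"tx":26,"ty":28,"tz":0,"roll":0},{"tx":26,"ty":28,"tz":0,"roll":0},{"tx":24,"ty":26,"tz":0,"roll":0},{"tx":17,"ty":18,"tz":5,"roll":0},{"tx":9,"ty":10,"tz":15,"roll":0},{"tx":0,"ty":0,"tz":25,"roll":0},{"tx":0,"ty":0,"tz":15,"roll":0},{"tx":0,"ty":0,"tz":0,"roll":0}]'
python3 -m handwheel '[{"tx":0,"ty":0,"tz":0,"roll":0},{"tx":0,"ty":0,"tz":0,"roll":0}]'
cat >hl.py <<'E'
import sys
from h import *
n,zt=sys.argv[1],float(sys.argv[2]);z=np.load(f"pics/{n}.npz");W=wcloud(z);s=wood(z["im"])>0
D=np.hypot(W[...,0]-z["p"][0],W[...,1]-z["p"][1])<.07
for h in (zt,zt-.026):
    q=W[s&D&(abs(W[...,2]-h)<.004)];print(len(q),np.median(q[:,2]),rect(q[:,:2]),cv2.minEnclosingCircle((q[:,:2]*1000).astype(np.float32)))
c,_,_=rect(W[s&D&(abs(W[...,2]-zt)<.004)][:,:2]);go(c[0]/1000,c[1]/1000,zt-.023,float(sys.argv[3]))
E
python3 wr.py w6; python3 hl.py w6 .139 -13
```

```text
t: 11.15
tool_pos: [0.6298, 0.0329, 0.1887]
tool_rot: [3.121, -0.356, -0.016]
contact_force: [-0.4, -0.3, -0.9]
opening: 0.045
grip_force: 0.0
t: 11.32
tool_pos: [0.6332, 0.0334, 0.196]
tool_rot: [-3.121, 0.355, -0.001]
contact_force: [0.8, -0.3, -0.2]
opening: 0.0451
grip_force: 0.0
1070 0.13879378221555028 (array([634.1,  31.9]), array([13.5, 43.5]), 76.7) ((634.1329345703125, 32.007591247558594), 21.88599967956543)
4124 0.11325067697197319 (array([634.4,  32.6]), array([66.2, 67.1]), 26.7) ((634.161376953125, 33.0086669921875), 34.3733024597168)
t11.4 pos [633.7  33.4 196.9] psi -12.99 tilt 0.13 q6 1.73 | shift [ 0.6  1.4 80.9] roll 0.000 then-axes [ 0.6  1.4 80.9]
```

```bash
python3 -m handwheel '[{"tx":0.5,"ty":1,"tz":12,"roll":0.005},{"tx":0,"ty":0,"tz":22,"roll":0},{"tx":0,"ty":0,"tz":20,"roll":0},{"tx":0,"ty":0,"tz":14,"roll":0},{"tx":0,"ty":0,"tz":8,"roll":0},{"tx":0,"ty":0,"tz":4,"roll":0},{"tx":0,"ty":0,"tz":0,"roll":0},{"tx":0,"ty":0,"tz":0,"roll":0}]'
python3 -c "
from h import *
go(.6341,.032,.116,-13)"
```

```text
t: 12.03
tool_pos: [0.6341, 0.0316, 0.1163]
tool_rot: [-3.12, 0.365, -0.002]
contact_force: [0.5, 0.2, -0.2]
opening: 0.0449
grip_force: 0.0
t12.0 pos [634.1  31.6 116.3] psi -13.36 tilt 0.09 q6 1.74 | shift [-0.1 -0.4  0.3] roll -0.006 then-axes [-0.1 -0.4  0.3]
```

```bash
python3 -m handwheel '[{"tx":0,"ty":0,"tz":0,"roll":0},{"tx":0,"ty":0,"tz":0,"roll":0},{"tx":0,"ty":0,"tz":0,"roll":0},{"tx":0,"ty":0,"tz":0,"roll":0},{"tx":0,"ty":0,"tz":0,"roll":0},{"tx":0,"ty":0,"tz":-5,"roll":0},{"tx":0,"ty":0,"tz":-15,"roll":0},{"tx":0,"ty":0,"tz":-25,"roll":0},{"tx":0,"ty":0,"tz":-35,"roll":0},{"tx":0,"ty":0,"tz":-35,"roll":0},{"tx":0,"ty":0,"tz":-20,"roll":0},{"tx":0,"ty":0,"tz":0,"roll":0}]' 5 40
python3 -m handwheel '[{"tx":0,"ty":0,"tz":0,"roll":0},{"tx":0,"ty":0,"tz":0,"roll":0}]'
python3 wr.py w7
cat >neck.py <<'E'
import sys
from h import *
from scipy.optimize import least_squares
n=sys.argv[1];z=np.load(f"pics/{n}.npz");W=wcloud(z)
def near(c,r,a,b): return W[(np.hypot(W[...,0]-c[0],W[...,1]-c[1])<r)&(W[...,2]>a)&(W[...,2]<b)&(wood(z["im"])==0)]
q=near((.495,-.16),.05,.1065,.1135)[:,:2]
# annulus 30..36 mm: residual outside the annulus
f=lambda c:(lambda r:np.maximum(0,r-36)+np.maximum(0,30-r))(np.hypot(*(q*1000-c).T))
s=least_squares(f,[493,-161],loss="soft_l1");print("neck",len(q),s.x,np.sqrt((s.fun**2).mean()),rect(q),cv2.minEnclosingCircle((q*1000).astype(np.float32)))
T=(W-z["p"])@z["M"];q=T[(wood(z["im"])>0)&(abs(T[...,2]-.003)<.006)&(np.hypot(T[...,0],T[...,1])<.05)];print("panel in tool",len(q),np.median(q[:,2]),cv2.minEnclosingCircle((q[:,:2]*1000).astype(np.float32)))
go(s.x[0]/1000,s.x[1]/1000,.24,-13)
E
python3 neck.py w7
```

```text
t: 13.03
tool_pos: [0.6363, 0.0315, 0.259]
tool_rot: [-3.12, 0.365, -0.019]
contact_force: [0.4, 0.0, 0.8]
opening: 0.013
grip_force: 40.2
t: 13.2
tool_pos: [0.6327, 0.0317, 0.2492]
tool_rot: [3.12, -0.365, -0.003]
contact_force: [-0.2, 0.3, -1.5]
opening: 0.0136
grip_force: 40.1
neck 656 [ 490.03897486 -163.7938738 ] 0.13308090340144224 (array([ 489.9, -163.8]), array([72.5, 70.6]), 39.3) ((489.7965393066406, -163.5236053466797), 36.591819763183594)
panel in tool 5156 0.003502801084398219 ((-0.13090774416923523, 0.2755039632320404), 34.36221694946289)
t13.2 pos [632.3  31.7 248.1] psi -13.36 tilt 0.22 q6 1.74 | shift [-93.2 223.1   8.6] roll -0.006 then-axes [-94.6 222.5   8.6]
```

View pics/w7.png

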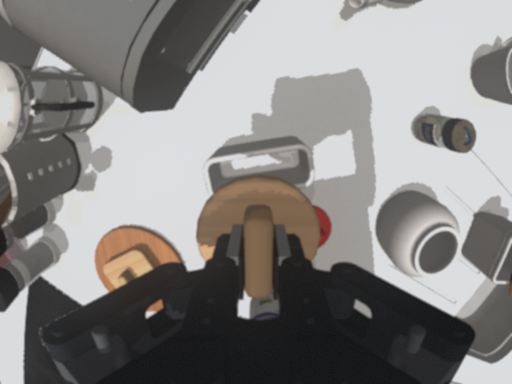

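The round jar's mouth at (437,250) is fully visible; the fit has the right radius. The square lid is resting on the board (130,262), and the round lid is held. Moving over the round jar.

```bash
python3 -m handwheel '[{"tx":-5,"ty":10,"tz":0,"roll":0},{"tx":-9,"ty":21,"tz":0,"roll":0},{"tx":-12,"ty":28,"tz":0,"roll":0},{"tx":-13,"ty":32,"tz":0,"roll":0},{"tx":-13,"ty":32,"tz":0,"roll":0},{"tx":-13,"ty":32,"tz":0,"roll":0},{"tx":-12,"ty":29,"tz":0,"roll":0},{"tx":-9,"ty":22,"tz":0,"roll":0},{"tx":-5,"ty":12,"tz":0,"roll":0},{"tx":-3,"ty":5,"tz":0,"roll":0},{"tx":0,"ty":0,"tz":0,"roll":0},{"tx":0,"ty":0,"tz":0,"roll":0}]'
python3 wr.py w8; python3 neck.py w8
```

```text
t: 14.25
tool_pos: [0.4905, -0.1631, 0.2499]
tool_rot: [-3.119, 0.365, 0.001]
contact_force: [-0.0, 0.1, -0.4]
opening: 0.0129
grip_force: 40.1
neck 699 [ 488.75166897 -164.05184141] 0.05475387690222167 (array([ 504.1, -167.6]), array([70.5, 40.9]), 75.8) ((489.6752014160156, -164.06460571289062), 35.44856262207031)
panel in tool 5055 0.003458489894046283 ((-0.07477269321680069, -0.2701854705810547), 34.04952621459961)
t14.3 pos [ 490.8 -162.9  250.1] psi -13.31 tilt 0.04 q6 1.34 | shift [-1.7  1.6 10.1] roll -0.005 then-axes [-1.7  1.6 10.1]
```

```bash
python3 -m handwheel '[{"tx":-1,"ty":1.4,"tz":12,"roll":0},{"tx":0,"ty":0,"tz":25,"roll":0},{"tx":0,"ty":0,"tz":30,"roll":0},{"tx":0,"ty":0,"tz":22,"roll":0},{"tx":0,"ty":0,"tz":11,"roll":0},{"tx":0,"ty":0,"tz":5,"roll":0},{"tx":0,"ty":0,"tz":0,"roll":0},{"tx":0,"ty":0,"tz":0,"roll":0},{"tx":0,"ty":0,"tz":0,"roll":0}]'
python3 wr.py w9; python3 neck.py w9
```

```text
t: 15.05
tool_pos: [0.4904, -0.1652, 0.1473]
tool_rot: [3.119, -0.365, 0.005]
contact_force: [-0.3, 0.4, -0.1]
opening: 0.0135
grip_force: 40.1
neck 972 [ 489.35725112 -164.42183981] 0.010309088235993469 (array([ 512.8, -169.1]), array([67.7, 24.5]), 78.3) ((500.8342590332031, -166.5929412841797), 33.855735778808594)
panel in tool 5147 0.0034570799708785707 ((0.26830634474754333, -0.20023785531520844), 33.901039123535156)
t15.1 pos [ 490.3 -165.3  147.4] psi -13.35 tilt 0.19 q6 1.33 | shift [ -0.8  -0.5 -92.6] roll -0.006 then-axes [ -0.8  -0.5 -92.6]
```

```bash
python3 -m handwheel '[{"tx":-0.8,"ty":-0.5,"tz":5,"roll":0},{"tx":0,"ty":0,"tz":5,"roll":0},{"tx":0,"ty":0,"tz":4,"roll":0},{"tx":0,"ty":0,"tz":3,"roll":0},{"tx":0,"ty":0,"tz":2,"roll":0},{"tx":0,"ty":0,"tz":0,"roll":0},{"tx":0,"ty":0,"tz":0,"roll":0}]'
python3 -m handwheel '[{"tx":0,"ty":0,"tz":1.5,"roll":0},{"tx":0,"ty":0,"tz":1.5,"roll":0},{"tx":0,"ty":0,"tz":0,"roll":0},{"tx":0,"ty":0,"tz":0,"roll":0}]'
```

```text
t: 15.68
tool_pos: [0.4884, -0.1641, 0.1262]
tool_rot: [-3.12, 0.366, 0.001]
contact_force: [-0.1, 0.3, -0.6]
opening: 0.0133
grip_force: 40.2
t: 16.02
tool_pos: [0.4885, -0.164, 0.1234]
tool_rot: [-3.12, 0.365, 0.0]
contact_force: [-0.5, 0.1, -0.4]
opening: 0.0131
grip_force: 40.1
```

```bash
python3 -m handwheel '[{"tx":0,"ty":0,"tz":1,"roll":0},{"tx":0,"ty":0,"tz":0.7,"roll":0},{"tx":0,"ty":0,"tz":0,"roll":0},{"tx":0,"ty":0,"tz":0,"roll":0}]'
python3 -m handwheel '[{"tx":0,"ty":0,"tz":1,"roll":0},{"tx":0,"ty":0,"tz":0,"roll":0},{"tx":0,"ty":0,"tz":0,"roll":0}]'
```

```text
t: 16.35
tool_pos: [0.4887, -0.1642, 0.1223]
tool_rot: [3.12, -0.365, 0.001]
contact_force: [-1.1, -0.2, 2.9]
opening: 0.0131
grip_force: 40.5
t: 16.6
tool_pos: [0.4888, -0.1642, 0.1222]
tool_rot: [3.12, -0.365, 0.001]
contact_force: [-3.0, 1.6, 8.5]
opening: 0.0133
grip_force: 41.2
```

Round lid is home (stop at 122 mm, as computed). I'll release, rise and go to the long lid.

```bash
python3 -m handwheel '[{"tx":0,"ty":0,"tz":0,"roll":0},{"tx":0,"ty":0,"tz":0,"roll":0},{"tx":0,"ty":0,"tz":0,"roll":0},{"tx":0,"ty":0,"tz":0,"roll":0},{"tx":0,"ty":0,"tz":-15,"roll":0},{"tx":0,"ty":0,"tz":-28,"roll":0},{"tx":0,"ty":0,"tz":-35,"roll":-0.05},{"tx":0,"ty":0,"tz":-30,"roll":-0.08},{"tx":0,"ty":0,"tz":-20,"roll":-0.08},{"tx":0,"ty":0,"tz":0,"roll":-0.04},{"tx":0,"ty":0,"tz":0,"roll":0},{"tx":0,"ty":0,"tz":0,"roll":0}]' 45
python3 wr.py w10; python3 -c "
from h import *
z=np.load('pics/w10.npz');W=wcloud(z);s=wood(z['im'])>0
for a,b,c in ((.413,-.333,.152),(.413,-.333,.126),(.489,-.164,.145)):
    q=W[s&(abs(W[...,2]-c)<.004)&(np.hypot(W[...,0]-a,W[...,1]-b)<.075)];print(len(q),rect(q[:,:2]) if len(q)>4 else '',np.median(q[:,2]))
go(.413,-.333,.2,1)"
```

```text
t: 17.6
tool_pos: [0.4883, -0.164, 0.2481]
tool_rot: [-3.141, -0.025, 0.001]
contact_force: [-1.0, 0.2, -0.0]
opening: 0.0447
grip_force: 0.0
375 (array([ 414.8, -332.6]), array([42.5, 13.8]), 0.0) 0.15160709214273405
1692 (array([ 421.4, -333.9]), array([47.2, 99. ]), 89.1) 0.12616280534983942
732 (array([ 489., -164.]), array([13.8, 43.3]), 76.9) 0.14437043600798782
t17.6 pos [ 487.9 -163.8  247.4] psi 0.90 tilt 0.12 q6 1.09 | shift [-77.5 168.   47.4] roll -0.002 then-axes [-77.8 167.9  47.4]
```

View pics/w10.png

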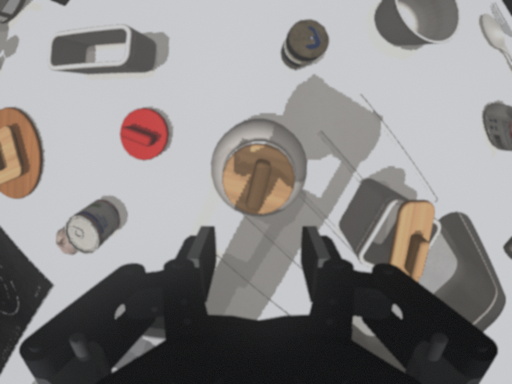

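The round lid (258,178) is seated at the right height, 98+47 mm. Before descending at the long lid I'll check tap clearance.

```bash
python3 -c "
from h import *
W=cloud('top',np.load('pics/top0.npz')['d']);q=W[(W[...,2]>.13)&(W[...,1]<-.3)&(W[...,0]>.25)&(W[...,0]<.6)]
q=q[np.hypot(q[:,0]-.413,q[:,1]+.333)>.065];print(len(q),np.round([q.min(0),q.max(0)],3),np.hypot(q[:,0]-.413,q[:,1]+.333).min())"
python3 -m handwheel '[{"tx":-4,"ty":9,"tz":0,"roll":0},{"tx":-9,"ty":20,"tz":0,"roll":0},{"tx":-13,"ty":28,"tz":0,"roll":0},{"tx":-14,"ty":32,"tz":0,"roll":0},{"tx":-14,"ty":32,"tz":0,"roll":0},{"tx":-11,"ty":25,"tz":0,"roll":0},{"tx":-7,"ty":15,"tz":0,"roll":0},{"tx":-3,"ty":8,"tz":0,"roll":0},{"tx":0,"ty":0,"tz":0,"roll":0},{"tx":0,"ty":0,"tz":0,"roll":0},{"tx":0,"ty":0,"tz":0,"roll":0}]'
python3 wr.py w11; python3 hl.py w11 .152 1
```

```text
509 [[ 0.252 -0.59   0.13 ]
 [ 0.577 -0.487  0.311]] 0.21047979195620792
t: 18.57
tool_pos: [0.4166, -0.3335, 0.2483]
tool_rot: [-3.141, -0.028, 0.001]
contact_force: [0.1, 0.3, 0.6]
opening: 0.0453
grip_force: 0.0
780 0.15172490881110412 (array([ 414.7, -334.8]), array([42.5, 13.6]), 0.7) ((414.6608581542969, -335.34283447265625), 21.612585067749023)
4384 0.12627593740918563 (array([ 414.7, -334.5]), array([110.8,  44.7]), 0.9) ((414.77703857421875, -332.66632080078125), 56.19241714477539)
t18.6 pos [ 416.7 -333.4  248.4] psi 1.04 tilt 0.04 q6 0.74 | shift [ -2.    1.5 119.4] roll 0.001 then-axes [ -2.    1.5 119.4]
```

```bash
python3 -m handwheel '[{"tx":-2,"ty":1.4,"tz":10,"roll":0},{"tx":0,"ty":0,"tz":22,"roll":0},{"tx":0,"ty":0,"tz":30,"roll":0},{"tx":0,"ty":0,"tz":25,"roll":0},{"tx":0,"ty":0,"tz":17,"roll":0},{"tx":0,"ty":0,"tz":9,"roll":0},{"tx":0,"ty":0,"tz":5,"roll":0},{"tx":0,"ty":0,"tz":0,"roll":0},{"tx":0,"ty":0,"tz":0,"roll":0},{"tx":0,"ty":0,"tz":0,"roll":0}]'
python3 wr.py w12; python3 hl.py w12 .152 1
```

```text
t: 19.45
tool_pos: [0.4152, -0.3365, 0.1324]
tool_rot: [3.139, 0.027, 0.003]
contact_force: [-0.3, -0.1, 0.3]
opening: 0.0448
grip_force: 0.0
2204 0.15190436890092357 (array([ 414.6, -334.3]), array([13.8, 43.7]), 89.9) ((414.61279296875, -334.1044921875), 21.914857864379883)
11268 0.1263283263197973 (array([ 413.8, -334.4]), array([113.2,  45.3]), 0.4) ((413.92803955078125, -333.9878234863281), 57.12424850463867)
t19.5 pos [ 415.2 -336.5  132.4] psi 0.97 tilt 0.17 q6 0.73 | shift [-0.5 -2.2  3.4] roll -0.000 then-axes [-0.5 -2.2  3.4]
```

```bash
python3 -m handwheel '[{"tx":-0.5,"ty":-1.7,"tz":1.5,"roll":0.008},{"tx":0,"ty":0,"tz":1.5,"roll":0},{"tx":0,"ty":0,"tz":0,"roll":0},{"tx":0,"ty":0,"tz":0,"roll":0}]'
python3 -m handwheel '[{"tx":0,"ty":0,"tz":0,"roll":0},{"tx":0,"ty":0,"tz":0,"roll":0},{"tx":0,"ty":0,"tz":0,"roll":0},{"tx":0,"ty":0,"tz":0,"roll":0},{"tx":0,"ty":0,"tz":0,"roll":0},{"tx":0,"ty":0,"tz":0,"roll":0}]' 5 40
python3 -m handwheel '[{"tx":0,"ty":0,"tz":-4,"roll":0},{"tx":0,"ty":0,"tz":-10,"roll":0},{"tx":0,"ty":0,"tz":-22,"roll":0},{"tx":0,"ty":0,"tz":-32,"roll":0},{"tx":0,"ty":0,"tz":-32,"roll":0},{"tx":0,"ty":0,"tz":-20,"roll":0},{"tx":0,"ty":0,"tz":-10,"roll":0},{"tx":0,"ty":0,"tz":0,"roll":0},{"tx":0,"ty":0,"tz":0,"roll":0},{"tx":0,"ty":0,"tz":0,"roll":0}]'
python3 wr.py w13; cat >tw.py <<'E'
import sys
from h import *
n=sys.argv[1];z=np.load(f"pics/{n}.npz");W=wcloud(z);wd=wood(z["im"])>0
T=(W-z["p"])@z["M"];q=T[wd&(abs(T[...,2]-.003)<.006)&(np.hypot(T[...,0],T[...,1])<.07)];print("panel in tool",len(q),np.median(q[:,2]),rect(q[:,:2]))
for nm,c,r,h in (("sq",(.4134,-.332),.07,.105),("long",(.6325,.032),.07,.092)):
    q=W[~wd&(np.hypot(W[...,0]-c[0],W[...,1]-c[1])<r)&(abs(W[...,2]-h)<.005)];print(nm,len(q),rect(q[:,:2]) if len(q)>4 else "",np.median(q[:,2]))
E
python3 tw.py w13; python3 -c "
from h import *
go(.6325,.032,.25,87)"
```

```text
t: 19.83
tool_pos: [0.4138, -0.334, 0.1277]
tool_rot: [3.142, 0.014, 0.0]
contact_force: [0.6, 0.6, -0.1]
opening: 0.0449
grip_force: 0.0
t: 20.33
tool_pos: [0.4139, -0.3342, 0.1279]
tool_rot: [3.141, 0.014, 0.0]
contact_force: [-0.3, -0.5, 0.6]
opening: 0.0135
grip_force: 40.7
t: 21.17
tool_pos: [0.4131, -0.3333, 0.2554]
tool_rot: [-3.139, -0.014, 0.004]
contact_force: [0.7, -0.1, -3.3]
opening: 0.0132
grip_force: 40.5
panel in tool 7992 0.001516102925365945 (array([ 0. , -0.1]), array([113.4,  44.2]), 0.3)
sq 484 (array([ 413.7, -333.4]), array([87.5, 87. ]), 65.3) 0.10508956980727471
long 359 (array([630.2,   4. ]), array([64.3, 48. ]), 86.0) 0.09178958533153572
t21.2 pos [ 413.  -333.2  255.1] psi 0.50 tilt 0.25 q6 0.74 | shift [ 222.7 -363.2    5.6] roll -1.510 then-axes [376.2 200.1   5.6]
```

Lid held, centred. Moving to the long jar and turning.

```bash
python3 -m handwheel '[{"tx":5,"ty":-8,"tz":0,"roll":0},{"tx":12,"ty":-19,"tz":0,"roll":0},{"tx":17,"ty":-28,"tz":0,"roll":0},{"tx":18,"ty":-30,"tz":0,"roll":0},{"tx":18,"ty":-30,"tz":0,"roll":0},{"tx":18,"ty":-30,"tz":0,"roll":0},{"tx":18,"ty":-30,"tz":0,"roll":0},{"tx":18,"ty":-30,"tz":0,"roll":0},{"tx":18,"ty":-30,"tz":0,"roll":0},{"tx":18,"ty":-30,"tz":0,"roll":0},{"tx":18,"ty":-30,"tz":0,"roll":0},{"tx":17,"ty":-27,"tz":0,"roll":0}]'
python3 -m handwheel '[{"tx":14,"ty":-21,"tz":0,"roll":0},{"tx":9,"ty":-14,"tz":0,"roll":-0.04},{"tx":0,"ty":0,"tz":0,"roll":-0.08},{"tx":0,"ty":0,"tz":0,"roll":-0.11},{"tx":0,"ty":0,"tz":0,"roll":-0.12},{"tx":0,"ty":0,"tz":0,"roll":-0.12},{"tx":0,"ty":0,"tz":0,"roll":-0.12},{"tx":0,"ty":0,"tz":0,"roll":-0.12},{"tx":0,"ty":0,"tz":0,"roll":-0.12},{"tx":0,"ty":0,"tz":0,"roll":-0.12},{"tx":0,"ty":0,"tz":0,"roll":-0.12},{"tx":0,"ty":0,"tz":0,"roll":-0.12}]'
python3 -m handwheel '[{"tx":0,"ty":0,"tz":0,"roll":-0.12},{"tx":0,"ty":0,"tz":0,"roll":-0.1},{"tx":0,"ty":0,"tz":0,"roll":-0.07},{"tx":0,"ty":0,"tz":0,"roll":-0.02},{"tx":0,"ty":0,"tz":0,"roll":0},{"tx":0,"ty":0,"tz":0,"roll":0}]'
python3 wr.py w14;python3 tw.py w14; python3 -c "
from h import *
go(.6325,.032,.25,86.5)"
```

```text
t: 22.22
tool_pos: [0.606, -0.0074, 0.2561]
tool_rot: [-3.141, -0.015, 0.004]
contact_force: [0.6, -0.7, -2.1]
opening: 0.013
grip_force: 40.4
t: 23.22
tool_pos: [0.6281, 0.0249, 0.2565]
tool_rot: [-2.586, -1.781, 0.003]
contact_force: [-0.9, 0.8, -1.8]
opening: 0.0132
grip_force: 40.5
t: 23.72
tool_pos: [0.6284, 0.0248, 0.2571]
tool_rot: [-2.29, -2.15, 0.001]
contact_force: [0.2, -0.2, -2.1]
opening: 0.0133
grip_force: 40.5
panel in tool 8061 0.001496368771339716 (array([-0.3,  0.8]), array([ 45. , 113.3]), 89.5)
sq 0  nan
long 424 (array([637.2,  78.2]), array([22.8, 47. ]), 84.5) 0.09192622317013902
t23.8 pos [628.5  24.8 257.3] psi 86.40 tilt 0.04 q6 -0.02 | shift [7.4 3.5 7.3] roll -0.002 then-axes [7.4 3.5 7.3]
  return _methods._mean(a, axis=axis, dtype=dtype,
  ret = ret.dtype.type(ret / rcount)
```

View pics/w14.png

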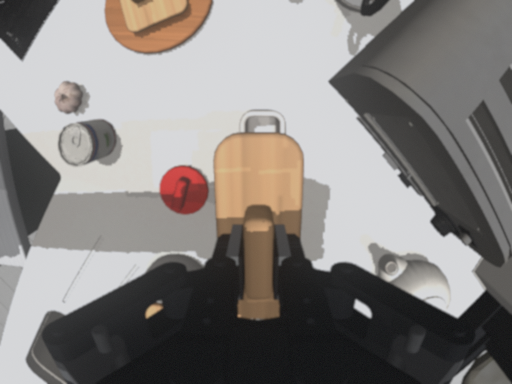

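The long lid (258,190) lies along the jar, with the far rim end at (263,118) showing. I'll take the rim from the earlier uncovered views w7 and w10 as well.

```bash
for n in w7 w10 w11; do python3 tw.py $n 2>/dev/null|grep long; done; python3 -c "
from h import *
go(.633,.0325,.14,86)"
```

```text
long 1137 (array([635. ,  30.2]), array([116.5,  47.2]), 82.8) 0.09206798729336327
long 1175 (array([632.4,  29.5]), array([116.3,  48.6]), 85.7) 0.09171954349873096
long 314 (array([ 6.295e+02, -6.000e-01]), array([57.1, 48.2]), 86.5) 0.09124086999056791
t23.8 pos [628.5  24.8 257.3] psi 86.40 tilt 0.04 q6 -0.02 | shift [  7.9   4.1 117.3] roll 0.007 then-axes [  8.    4.  117.3]
```

```bash
python3 -m handwheel '[{"tx":3,"ty":2,"tz":0,"roll":0.008},{"tx":3.5,"ty":2.5,"tz":10,"roll":0.008},{"tx":0,"ty":0,"tz":22,"roll":0},{"tx":0,"ty":0,"tz":28,"roll":0},{"tx":0,"ty":0,"tz":24,"roll":0},{"tx":0,"ty":0,"tz":14,"roll":0},{"tx":0,"ty":0,"tz":8,"roll":0},{"tx":0,"ty":0,"tz":0,"roll":0},{"tx":0,"ty":0,"tz":0,"roll":0},{"tx":0,"ty":0,"tz":0,"roll":0}]'
python3 wr.py w15; cat >lj.py <<'E'
import sys
from h import *
z=np.load(f"pics/{sys.argv[1]}.npz");W=wcloud(z);wd=wood(z["im"])>0
T=(W-z["p"])@z["M"]*1000;s=~wd&(abs(W[...,2]-.092)<.006)&(abs(T[...,0])<80)&(abs(T[...,1])<45);q=T[s]
print("rim in tool",len(q),rect(q[:,:2]/1000),"x max",np.percentile(q[:,0],[98,100]))
for a in range(20,62,6):
    r=q[(q[:,0]>a)&(q[:,0]<a+6)]; 
    if len(r)>5: print(a,len(r),r[:,1].min().round(1),r[:,1].max().round(1))
q=T[wd&(abs(T[...,2]-2)<6)&(np.hypot(T[...,0],T[...,1])<70)];print("panel",rect(q[:,:2]/1000),q[:,0].max(),q[:,1].min(),q[:,1].max())
E
python3 lj.py w15; python3 -c "
from h import *
go(.633,.0325,.103,86)"
```

```text
t: 24.6
tool_pos: [0.6349, 0.031, 0.1538]
tool_rot: [2.305, 2.131, 0.004]
contact_force: [-0.6, 0.7, -1.3]
opening: 0.0129
grip_force: 40.4
rim in tool 511 (array([53.5, -3.5]), array([44.9, 10.3]), 83.9) x max [58.13159966 58.35471883]
44 23 -25.4 -20.1
50 348 -24.5 19.3
56 140 -18.3 15.1
panel (array([0. , 0.7]), array([ 45. , 112.7]), 89.8) 56.373191599198506 -21.88940059393112 23.126155737909304
t24.6 pos [635.  31. 154.] psi 85.53 tilt 0.22 q6 0.01 | shift [ 1.4 -2.3 51. ] roll -0.008 then-axes [ 1.4 -2.3 51. ]
```

View pics/w15.png

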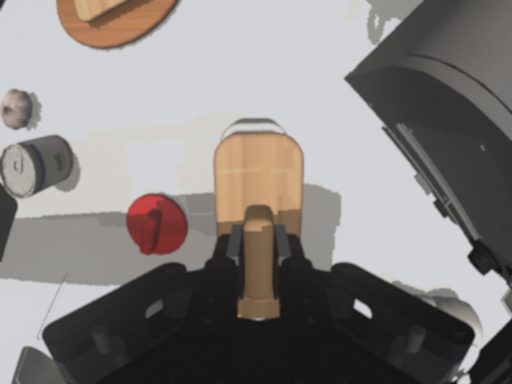

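The far rim end is at (253,125). In the tool frame the jar sits about 1.7 mm to -y, and its end is where it should be. Correcting, then easing in.

```bash
python3 -m handwheel '[{"tx":0,"ty":-1.8,"tz":6,"roll":-0.008},{"tx":0,"ty":0,"tz":10,"roll":0},{"tx":0,"ty":0,"tz":8,"roll":0},{"tx":0,"ty":0,"tz":5,"roll":0},{"tx":0,"ty":0,"tz":3,"roll":0},{"tx":0,"ty":0,"tz":0,"roll":0},{"tx":0,"ty":0,"tz":0,"roll":0},{"tx":0,"ty":0,"tz":0,"roll":0}]'
python3 wr.py w16;python3 lj.py w16; python3 -c "
from h import *
go(.6333,.031,.103,86)"
```

```text
t: 25.32
tool_pos: [0.6321, 0.0311, 0.12]
tool_rot: [2.298, 2.142, 0.001]
contact_force: [0.2, 0.1, -1.7]
opening: 0.013
grip_force: 40.5
rim in tool 497 (array([53.7,  1.3]), array([10.1, 45.8]), 1.5) x max [58.48631164 58.56463172]
44 8 -21.8 24.0
50 233 -21.1 23.2
56 256 -16.4 17.9
panel (array([-0.5,  0.5]), array([113.1,  45. ]), 0.4) 56.02791164459722 -21.890838879402146 23.141558932263784
t25.4 pos [632.2  31.1 120.2] psi 85.99 tilt 0.05 q6 0.00 | shift [-0.1  1.1 17.2] roll -0.000 then-axes [-0.1  1.1 17.2]
```

```bash
python3 -m handwheel '[{"tx":0.5,"ty":0.5,"tz":3,"roll":0},{"tx":0,"ty":0,"tz":3,"roll":0},{"tx":0,"ty":0,"tz":2,"roll":0},{"tx":0,"ty":0,"tz":2,"roll":0},{"tx":0,"ty":0,"tz":0,"roll":0},{"tx":0,"ty":0,"tz":0,"roll":0}]'
python3 -m handwheel '[{"tx":0,"ty":0,"tz":2,"roll":0},{"tx":0,"ty":0,"tz":2,"roll":0},{"tx":0,"ty":0,"tz":1.5,"roll":0},{"tx":0,"ty":0,"tz":0,"roll":0},{"tx":0,"ty":0,"tz":0,"roll":0}]'
```

```text
t: 25.87
tool_pos: [0.6322, 0.0316, 0.1094]
tool_rot: [-2.298, -2.142, 0.001]
contact_force: [0.1, -0.5, -1.2]
opening: 0.0131
grip_force: 40.5
t: 26.28
tool_pos: [0.6322, 0.0317, 0.104]
tool_rot: [-2.298, -2.142, 0.0]
contact_force: [-0.1, 0.0, -1.0]
opening: 0.0138
grip_force: 40.5
```

```bash
python3 -m handwheel '[{"tx":0,"ty":0,"tz":1,"roll":0},{"tx":0,"ty":0,"tz":0.8,"roll":0},{"tx":0,"ty":0,"tz":0,"roll":0},{"tx":0,"ty":0,"tz":0,"roll":0}]'
python3 -m handwheel '[{"tx":0,"ty":0,"tz":0.8,"roll":0},{"tx":0,"ty":0,"tz":0,"roll":0},{"tx":0,"ty":0,"tz":0,"roll":0}]'
```

```text
t: 26.62
tool_pos: [0.6326, 0.0316, 0.1029]
tool_rot: [2.298, 2.142, 0.001]
contact_force: [-0.2, -0.7, 0.9]
opening: 0.0127
grip_force: 40.7
t: 26.87
tool_pos: [0.6326, 0.0316, 0.1028]
tool_rot: [2.297, 2.142, 0.0]
contact_force: [-3.4, -0.5, 5.6]
opening: 0.0133
grip_force: 41.3
```

Long lid is home (102.8 mm). I'll release and fetch the square lid from the board.

```bash
python3 -m handwheel '[{"tx":0,"ty":0,"tz":0,"roll":0},{"tx":0,"ty":0,"tz":0,"roll":0},{"tx":0,"ty":0,"tz":0,"roll":0},{"tx":0,"ty":0,"tz":0,"roll":0},{"tx":0,"ty":0,"tz":-15,"roll":0},{"tx":0,"ty":0,"tz":-30,"roll":0},{"tx":0,"ty":0,"tz":-36,"roll":0},{"tx":0,"ty":0,"tz":-36,"roll":0},{"tx":0,"ty":0,"tz":-25,"roll":0},{"tx":0,"ty":0,"tz":-8,"roll":0},{"tx":0,"ty":0,"tz":0,"roll":0},{"tx":0,"ty":0,"tz":0,"roll":0}]' 45
python3 wr.py w17
python3 -m handwheel '[{"tx":8,"ty":-5,"tz":0,"roll":0},{"tx":18,"ty":-12,"tz":0,"roll":0},{"tx":26,"ty":-17,"tz":0,"roll":0},{"tx":29,"ty":-19,"tz":0,"roll":0},{"tx":30,"ty":-20,"tz":0,"roll":0},{"tx":30,"ty":-20,"tz":0,"roll":0},{"tx":29,"ty":-19,"tz":0,"roll":0},{"tx":24,"ty":-16,"tz":0,"roll":0},{"tx":15,"ty":-10,"tz":0,"roll":0.03},{"tx":7,"ty":-5,"tz":0,"roll":0.07},{"tx":0,"ty":0,"tz":0,"roll":0.11},{"tx":0,"ty":0,"tz":0,"roll":0.12}]'
python3 -m handwheel '[{"tx":0,"ty":0,"tz":0,"roll":0.12},{"tx":0,"ty":0,"tz":0,"roll":0.12},{"tx":0,"ty":0,"tz":0,"roll":0.12},{"tx":0,"ty":0,"tz":0,"roll":0.12},{"tx":0,"ty":0,"tz":0,"roll":0.12},{"tx":0,"ty":0,"tz":0,"roll":0.12},{"tx":0,"ty":0,"tz":0,"roll":0.1},{"tx":0,"ty":0,"tz":0,"roll":0.07},{"tx":0,"ty":0,"tz":0,"roll":0.04},{"tx":0,"ty":0,"tz":0,"roll":0},{"tx":0,"ty":0,"tz":0,"roll":0}]'
python3 wr.py w18; python3 hl.py w18 .0625 13.9
python3 - <<'E'
from h import *
z=np.load("pics/w17.npz");W=wcloud(z);s=wood(z["im"])>0
q=W[s&(abs(W[...,2]-.127)<.005)&(np.hypot(W[...,0]-.633,W[...,1]-.032)<.06)];print("long handle",len(q),np.median(q[:,2]))
q=W[s&(abs(W[...,2]-.101)<.008)&(np.hypot(W[...,0]-.633,W[...,1]-.032)<.07)];print("long panel",len(q),np.percentile(q[:,2],[10,50,90]),rect(q[:,:2]))
E
```

```text
t: 27.87
tool_pos: [0.6322, 0.0316, 0.2514]
tool_rot: [-2.298, -2.142, 0.0]
contact_force: [0.4, -0.3, -0.2]
opening: 0.0449
grip_force: 0.0
t: 28.92
tool_pos: [0.503, 0.2582, 0.249]
tool_rot: [-2.621, -1.731, 0.006]
contact_force: [1.1, -0.9, -0.2]
opening: 0.045
grip_force: 0.0
t: 29.83
tool_pos: [0.504, 0.2573, 0.2497]
tool_rot: [3.118, 0.379, -0.005]
contact_force: [-0.2, -0.2, -0.3]
opening: 0.0451
grip_force: 0.0
424 0.06203793782385454 (array([504.6, 257. ]), array([42.1, 12.7]), 13.9) ((504.6166687011719, 257.24053955078125), 21.227455139160156)
4152 0.036537232375482454 (array([504.7, 257.8]), array([85.7, 85.6]), 13.9) ((504.497314453125, 257.6157531738281), 54.47374725341797)
t29.9 pos [504.2 257.3 250.1] psi 13.87 tilt 0.14 q6 1.67 | shift [  0.9   0.3 210.6] roll -0.000 then-axes [  0.9   0.3 210.6]
long handle 658 0.1266261462081865
long panel 3666 [0.10030851 0.10123441 0.1021587 ] (array([632.5,  32.5]), array([109.9,  44.3]), 86.2)
```

Long lid seated level (handle top 127, panel 101 mm). Descending 210 mm onto the square lid.

```bash
python3 -m handwheel '[{"tx":0.5,"ty":0,"tz":12,"roll":0},{"tx":0,"ty":0,"tz":28,"roll":0},{"tx":0,"ty":0,"tz":36,"roll":0},{"tx":0,"ty":0,"tz":36,"roll":0},{"tx":0,"ty":0,"tz":34,"roll":0},{"tx":0,"ty":0,"tz":28,"roll":0},{"tx":0,"ty":0,"tz":18,"roll":0},{"tx":0,"ty":0,"tz":10,"roll":0},{"tx":0,"ty":0,"tz":6,"roll":0},{"tx":0,"ty":0,"tz":2.5,"roll":0},{"tx":0,"ty":0,"tz":0,"roll":0},{"tx":0,"ty":0,"tz":0,"roll":0}]'
python3 -m handwheel '[{"tx":0,"ty":0,"tz":0,"roll":0},{"tx":0,"ty":0,"tz":0,"roll":0}]'
```

```text
t: 30.88
tool_pos: [0.5066, 0.2578, 0.0426]
tool_rot: [-3.118, -0.377, -0.004]
contact_force: [0.2, -0.2, -0.7]
opening: 0.045
grip_force: 0.0
t: 31.05
tool_pos: [0.5065, 0.2577, 0.0425]
tool_rot: [-3.118, -0.377, -0.004]
contact_force: [-1.0, 0.5, 0.2]
opening: 0.0449
grip_force: 0.0
```

```bash
python3 -m handwheel '[{"tx":-1.5,"ty":0,"tz":1.4,"roll":0},{"tx":0,"ty":0,"tz":1.4,"roll":0},{"tx":0,"ty":0,"tz":0,"roll":0},{"tx":0,"ty":0,"tz":0,"roll":0}]'
python3 -m handwheel '[{"tx":0,"ty":0,"tz":0,"roll":0},{"tx":0,"ty":0,"tz":0,"roll":0},{"tx":0,"ty":0,"tz":0,"roll":0},{"tx":0,"ty":0,"tz":0,"roll":0},{"tx":0,"ty":0,"tz":0,"roll":0},{"tx":0,"ty":0,"tz":0,"roll":0}]' 5 40
python3 -m handwheel '[{"tx":0,"ty":0,"tz":-5,"roll":0},{"tx":0,"ty":0,"tz":-15,"roll":0},{"tx":0,"ty":0,"tz":-28,"roll":0},{"tx":0,"ty":0,"tz":-36,"roll":0},{"tx":0,"ty":0,"tz":-36,"roll":0},{"tx":0,"ty":0,"tz":-36,"roll":0},{"tx":0,"ty":0,"tz":-30,"roll":0},{"tx":0,"ty":0,"tz":-18,"roll":0},{"tx":0,"ty":0,"tz":-8,"roll":0},{"tx":0,"ty":0,"tz":0,"roll":0},{"tx":0,"ty":0,"tz":0,"roll":0}]'
python3 -c "
from h import *
go(.4137,-.3335,.25,-24.7)"
```

```text
t: 31.38
tool_pos: [0.5039, 0.257, 0.0382]
tool_rot: [3.119, 0.377, -0.0]
contact_force: [-1.2, -0.8, -0.3]
opening: 0.0447
grip_force: 0.0
t: 31.88
tool_pos: [0.5042, 0.257, 0.0384]
tool_rot: [-3.119, -0.377, -0.0]
contact_force: [0.7, 0.5, 0.9]
opening: 0.0131
grip_force: 39.7
t: 32.8
tool_pos: [0.5035, 0.2568, 0.2491]
tool_rot: [3.118, 0.377, -0.003]
contact_force: [0.1, -0.7, -2.5]
opening: 0.0132
grip_force: 39.4
t32.8 pos [503.5 256.8 249.1] psi 13.80 tilt 0.10 q6 1.67 | shift [-2.280e+02  5.518e+02 -4.000e-01] roll 0.672 then-axes [ 1.651e+02  5.738e+02 -4.000e-01]
```

```bash
python3 -m handwheel '[{"tx":-4,"ty":10,"tz":0,"roll":0},{"tx":-9,"ty":22,"tz":0,"roll":0},{"tx":-13,"ty":31,"tz":0,"roll":0},{"tx":-13.5,"ty":33,"tz":0,"roll":0},{"tx":-13.5,"ty":33,"tz":0,"roll":0},{"tx":-13.5,"ty":33,"tz":0,"roll":0},{"tx":-13.5,"ty":33,"tz":0,"roll":0},{"tx":-13.5,"ty":33,"tz":0,"roll":0},{"tx":-13.5,"ty":33,"tz":0,"roll":0},{"tx":-13.5,"ty":33,"tz":0,"roll":0},{"tx":-13.5,"ty":33,"tz":0,"roll":0},{"tx":-13.5,"ty":33,"tz":0,"roll":0}]'
python3 -m handwheel '[{"tx":-13.5,"ty":33,"tz":0,"roll":0},{"tx":-13.5,"ty":33,"tz":0,"roll":0},{"tx":-13.5,"ty":33,"tz":0,"roll":0},{"tx":-13.5,"ty":33,"tz":0,"roll":0},{"tx":-13,"ty":31,"tz":0,"roll":0},{"tx":-9,"ty":20,"tz":0,"roll":0},{"tx":-4.5,"ty":9,"tz":0,"roll":0.05},{"tx":0,"ty":0,"tz":0,"roll":0.1},{"tx":0,"ty":0,"tz":0,"roll":0.12},{"tx":0,"ty":0,"tz":0,"roll":0.12},{"tx":0,"ty":0,"tz":0,"roll":0.12},{"tx":0,"ty":0,"tz":0,"roll":0.1}]'
python3 -m handwheel '[{"tx":0,"ty":0,"tz":0,"roll":0.06},{"tx":0,"ty":0,"tz":0,"roll":0},{"tx":0,"ty":0,"tz":0,"roll":0}]'
python3 wr.py w19; cat >sj.py <<'E'
import sys
from h import *
z=np.load(f"pics/{sys.argv[1]}.npz");W=wcloud(z);wd=wood(z["im"])>0
T=(W-z["p"])@z["M"]*1000;q=T[~wd&(abs(W[...,2]-.105)<.005)&(abs(T[...,0])<65)&(abs(T[...,1])<60)]
print("rim in tool",len(q),rect(q[:,:2]/1000),q[:,:2].min(0),q[:,:2].max(0))
for a in range(0,50,6):
    r=q[(q[:,0]>a)&(q[:,0]<a+6)]
    if len(r)>5: print(a,len(r),r[:,1].min().round(1),r[:,1].max().round(1))
for a in range(-42,42,12):
    r=q[(q[:,1]>a)&(q[:,1]<a+12)]
    if len(r)>5: print("y",a,r[:,0].max().round(1))
q=T[wd&(abs(T[...,2]-2)<6)&(np.hypot(T[...,0],T[...,1])<70)];print("panel",rect(q[:,:2]/1000),q[:,:2].min(0),q[:,:2].max(0))
go(.4137,-.3335,.15,-24.7)
E
python3 sj.py w19
```

```text
t: 33.8
tool_pos: [0.4446, -0.1294, 0.2477]
tool_rot: [-3.117, -0.377, 0.005]
contact_force: [1.2, 0.2, -2.3]
opening: 0.0133
grip_force: 39.5
t: 34.8
tool_pos: [0.4127, -0.3329, 0.2474]
tool_rot: [-3.084, 0.586, 0.007]
contact_force: [0.1, -0.9, -2.1]
opening: 0.013
grip_force: 39.5
t: 35.05
tool_pos: [0.4132, -0.333, 0.2482]
tool_rot: [-3.068, 0.667, 0.005]
contact_force: [-0.8, -0.8, -1.7]
opening: 0.0135
grip_force: 39.5
rim in tool 805 (array([31.4,  0.4]), array([26.3, 86.6]), 0.1) [ 18.19336548 -42.89864582] [44.46808183 43.70300093]
18 74 -42.9 43.7
24 76 -42.9 43.6
30 80 -42.6 43.3
36 359 -41.6 42.4
42 216 -36.8 37.4
y -42 44.2
y -30 44.3
y -18 44.3
y -6 44.3
y 6 44.3
y 18 44.5
y 30 44.3
panel (array([ 0.5, -0.1]), array([83.9, 85.1]), 89.9) [-42.08810618 -42.11478645] [43.05796679 41.82290588]
t35.1 pos [ 413.4 -333.1  248.6] psi -24.52 tilt 0.16 q6 1.18 | shift [ 0.7  0.4 98.6] roll 0.003 then-axes [ 0.7  0.4 98.6]
```

View pics/w19.png

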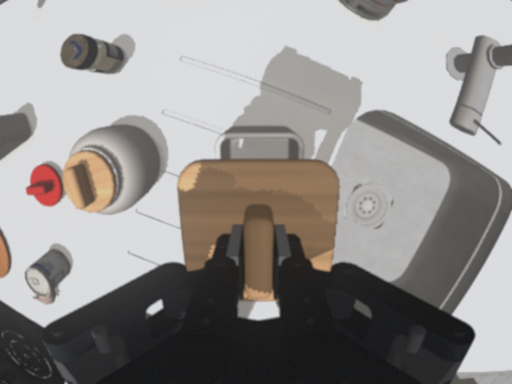

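The lid is square over the jar (rim top edge at row 135), with offsets below 0.5 mm and the angle matching. Descending.

```bash
python3 -m handwheel '[{"tx":0.3,"ty":0.3,"tz":10,"roll":0},{"tx":0,"ty":0,"tz":22,"roll":0},{"tx":0,"ty":0,"tz":28,"roll":0},{"tx":0,"ty":0,"tz":24,"roll":0},{"tx":0,"ty":0,"tz":14,"roll":0},{"tx":0,"ty":0,"tz":7,"roll":0},{"tx":0,"ty":0,"tz":3,"roll":0},{"tx":0,"ty":0,"tz":0,"roll":0},{"tx":0,"ty":0,"tz":0,"roll":0},{"tx":0,"ty":0,"tz":0,"roll":0}]'
python3 wr.py w20; python3 sj.py w20
```

```text
t: 35.93
tool_pos: [0.4151, -0.3346, 0.1439]
tool_rot: [3.068, -0.668, 0.004]
contact_force: [-1.8, 0.6, -1.1]
opening: 0.0134
grip_force: 39.5
rim in tool 795 (array([38.9,  0.2]), array([ 4.9, 78.9]), 0.4) [ 36.16755389 -39.30778501] [41.17248169 39.61962919]
36 795 -39.3 39.6
y -42 41.1
y -30 41.0
y -18 41.0
y -6 41.0
y 6 41.2
y 18 41.2
y 30 40.9
panel (array([ 0.5, -0.1]), array([84.9, 83.9]), 0.4) [-41.97075854 -42.21268156] [42.92944174 41.72028579]
t36.0 pos [ 415.1 -334.6  143.9] psi -24.58 tilt 0.16 q6 1.18 | shift [-1.7 -0.4 -6.1] roll 0.002 then-axes [-1.7 -0.4 -6.1]
```

```bash
python3 -m handwheel '[{"tx":-1.6,"ty":0,"tz":5,"roll":0},{"tx":0,"ty":0,"tz":4,"roll":0},{"tx":0,"ty":0,"tz":0,"roll":0},{"tx":0,"ty":0,"tz":0,"roll":0},{"tx":0,"ty":0,"tz":0,"roll":0},{"tx":0,"ty":0,"tz":0,"roll":0}]'
python3 wr.py w21; python3 sj.py w21
```

```text
t: 36.48
tool_pos: [0.413, -0.3332, 0.1334]
tool_rot: [3.069, -0.669, 0.0]
contact_force: [0.9, -0.8, -2.1]
opening: 0.0133
grip_force: 39.5
rim in tool 1104 (array([40.4,  0.2]), array([ 7.3, 82.8]), 0.4) [ 36.50133647 -41.21566977] [43.84560325 41.55849159]
36 652 -41.2 41.6
42 452 -35.2 35.4
y -42 43.5
y -30 43.8
y -18 43.6
y -6 43.7
y 6 43.7
y 18 43.8
y 30 43.8
panel (array([ 0.6, -0.3]), array([83.8, 84.7]), 89.4) [-41.87937788 -42.3614152 ] [42.95430392 41.69829743]
t36.5 pos [ 413.  -333.3  133.5] psi -24.59 tilt 0.02 q6 1.18 | shift [  0.7  -0.1 -16.5] roll 0.002 then-axes [  0.7  -0.1 -16.5]
```

```bash
python3 -m handwheel '[{"tx":0,"ty":0,"tz":3,"roll":0},{"tx":0,"ty":0,"tz":3,"roll":0},{"tx":0,"ty":0,"tz":3,"roll":0},{"tx":0,"ty":0,"tz":0,"roll":0},{"tx":0,"ty":0,"tz":0,"roll":0}]'
python3 -m handwheel '[{"tx":0,"ty":0,"tz":2,"roll":0},{"tx":0,"ty":0,"tz":2,"roll":0},{"tx":0,"ty":0,"tz":2,"roll":0},{"tx":0,"ty":0,"tz":1,"roll":0},{"tx":0,"ty":0,"tz":0,"roll":0},{"tx":0,"ty":0,"tz":0,"roll":0}]'
```

```text
t: 36.95
tool_pos: [0.4127, -0.3329, 0.1238]
tool_rot: [-3.069, 0.669, 0.001]
contact_force: [0.2, -0.3, -1.7]
opening: 0.0129
grip_force: 39.5
t: 37.45
tool_pos: [0.4129, -0.3331, 0.1172]
tool_rot: [-3.069, 0.669, 0.0]
contact_force: [0.1, -0.1, -1.5]
opening: 0.0132
grip_force: 39.5
```

```bash
python3 -m handwheel '[{"tx":0,"ty":0,"tz":1,"roll":0},{"tx":0,"ty":0,"tz":0.8,"roll":0},{"tx":0,"ty":0,"tz":0,"roll":0},{"tx":0,"ty":0,"tz":0,"roll":0}]'
python3 -m handwheel '[{"tx":0,"ty":0,"tz":0.8,"roll":0},{"tx":0,"ty":0,"tz":0,"roll":0},{"tx":0,"ty":0,"tz":0,"roll":0}]'
```

```text
t: 37.78
tool_pos: [0.4131, -0.3334, 0.1161]
tool_rot: [3.069, -0.669, 0.001]
contact_force: [-0.9, 1.4, 1.3]
opening: 0.0131
grip_force: 40.0
t: 38.03
tool_pos: [0.4131, -0.3334, 0.116]
tool_rot: [3.069, -0.669, 0.0]
contact_force: [-2.3, 2.2, 5.3]
opening: 0.0134
grip_force: 40.6
```

Square lid is home at 116 mm, as computed. I'll release, rise and check everything.

```bash
python3 -m handwheel '[{"tx":0,"ty":0,"tz":0,"roll":0},{"tx":0,"ty":0,"tz":0,"roll":0},{"tx":0,"ty":0,"tz":0,"roll":0},{"tx":0,"ty":0,"tz":0,"roll":0},{"tx":0,"ty":0,"tz":-12,"roll":0},{"tx":0,"ty":0,"tz":-28,"roll":0},{"tx":0,"ty":0,"tz":-35,"roll":0},{"tx":0,"ty":0,"tz":-35,"roll":0},{"tx":0,"ty":0,"tz":-35,"roll":0},{"tx":0,"ty":0,"tz":-25,"roll":0},{"tx":0,"ty":0,"tz":-12,"roll":0},{"tx":0,"ty":0,"tz":0,"roll":0}]' 45
python3 -m handwheel '[{"tx":0,"ty":0,"tz":0,"roll":0},{"tx":0,"ty":0,"tz":0,"roll":0},{"tx":0,"ty":0,"tz":0,"roll":0}]'
python3 wr.py w22; python3 - <<'E'
from h import *
z=np.load("pics/w22.npz");W=wcloud(z);s=wood(z["im"])>0
for nm,a,b,h in (("sq",.413,-.333,.140),("round",.489,-.164,.145),("long",.633,.032,.127)):
    for g in (h,h-.026):
        q=W[s&(abs(W[...,2]-g)<.006)&(np.hypot(W[...,0]-a,W[...,1]-b)<.065)]
        print(nm,len(q),np.round(np.percentile(q[:,2],[5,50,95])*1000,1),rect(q[:,:2])) if len(q)>9 else print(nm,len(q))
im,d=optics.get_image("top");cv2.imwrite("pics/top1.png",im[:,:,::-1])
E
```

```text
t: 39.03
tool_pos: [0.414, -0.3343, 0.3014]
tool_rot: [3.065, -0.668, 0.01]
contact_force: [0.6, -0.1, -0.6]
opening: 0.045
grip_force: 0.0
t: 39.28
tool_pos: [0.4122, -0.3324, 0.2937]
tool_rot: [-3.067, 0.668, 0.006]
contact_force: [-0.0, -0.0, 0.0]
opening: 0.045
grip_force: 0.0
sq 544 [136.5 139.6 141.1] (array([ 413.7, -333.8]), array([13.6, 42.1]), 65.2)
sq 4695 [113.1 114.3 115.5] (array([ 414.2, -333.6]), array([83.6, 82.6]), 65.9)
round 377 [141.5 144.4 146. ] (array([ 488. , -164.4]), array([13.7, 44.4]), 75.2)
round 1308 [117.5 119.  120.3] (array([ 488.2, -165.1]), array([66. , 66.1]), 67.0)
long 0
long 310 [ 99.4 101.5 103. ] (array([622.6, -12.3]), array([30.2, 51.5]), 56.5)
```

View pics/w22.png

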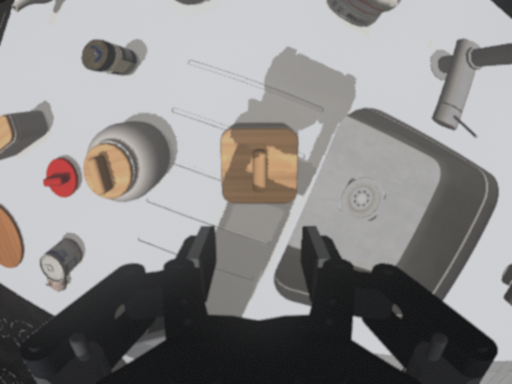

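The square lid (260,165), round lid (108,170) and long lid (5,130) are each on their own jar, at home height and level. The spice jar and tin are still standing. Handing in.

```bash
python3 -c "
from station import ctrl
print(ctrl.finish_job())"
```

```text
the job is handed in; nothing more can be done
None
```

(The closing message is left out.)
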